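# Nest the channel sections in the drawer and shut it

### The job

Put the dark steel and orange channel sections away in the small cabinet: pull its drawer fully open, lay every dark channel on the drawer floor, open side up, close side by side in one row with their lengths along the drawer's sliding direction, and set every orange channel, open side down, over the two touching legs of a pair of neighbours so that its legs hang in their troughs and its end lips drop past their ends. When everything is nested and lies flat, slide the drawer fully shut; leave the other things on the worktop where they are.

Things in the scene. Friction and masses are not known exactly. Their poses are not given: they have to be found in the camera images.
- cabinet: low grey cabinet fixed on the worktop, 146 deep (x) x 192 wide (y) x 62 mm high; origin at the centre of its underside, +x to its back; the drawer opens on its -x side. The opening leaves 43 mm above the drawer floor, so a nested pile (33 mm) passes but channels piled without nesting do not
- drawer (a joint): sliding drawer with a blue front in the grey cabinet: 0 = shut, 0.126 m = fully open; it opens along -x of drawer_floor, towards the robot. It has 3 N of friction and stays where it is left; it may start up to 30 mm ajar
- drawer_floor (a point): centre of the drawer's inner floor, on its top face, 13 mm above the worktop; moves with the drawer. Inner floor 124 mm along x (sliding direction, +x into the cabinet) by 166 mm along y; z up. Side and back walls rise 25 mm above it, the blue front 47 mm. With the drawer fully open it lies wholly before the cabinet
- drawer_handle (a point): middle of the drawer's straight aluminium bar handle, 44 mm above the worktop; bar 110 mm along y, 10 mm thick in x, 12 mm high, 35 mm clear of the blue front; stems 48 mm either side of the middle. Can be pinched from above across x. Axes as drawer_floor
- wide1_c (a point): wide channel: dark grey steel U-section, open side up, 48 mm long (its x) x 34 wide (its y) x 25 high (z up); web (bottom) 10 mm thick, two legs 4 mm thick rising 15 mm from it, trough 26 mm wide. This point is its centre, half-way up. 50 to 115 g. Three or four are present (None: absent, or held)
- wide2_c (a point): wide channel: dark grey steel U-section, open side up, 48 mm long (its x) x 34 wide (its y) x 25 high (z up); web (bottom) 10 mm thick, two legs 4 mm thick rising 15 mm from it, trough 26 mm wide. This point is its centre, half-way up. 50 to 115 g. Three or four are present (None: absent, or held)
- wide3_c (a point): wide channel: dark grey steel U-section, open side up, 48 mm long (its x) x 34 wide (its y) x 25 high (z up); web (bottom) 10 mm thick, two legs 4 mm thick rising 15 mm from it, trough 26 mm wide. This point is its centre, half-way up. 50 to 115 g. Three or four are present (None: absent, or held)
- wide4_c (a point): wide channel: dark grey steel U-section, open side up, 48 mm long (its x) x 34 wide (its y) x 25 high (z up); web (bottom) 10 mm thick, two legs 4 mm thick rising 15 mm from it, trough 26 mm wide. This point is its centre, half-way up. 50 to 115 g. Three or four are present (None: absent, or held)
- cap1_c (a point): cap: orange U-section, open side down, 66 long (x) x 30 wide (y) x 22 mm high; web (top) 8 thick, legs 4 thick, 14 long, 22 apart inside; end lips between the legs, 4 thick, 7 down from the web, 58 apart, drop past the ends of the dark legs. This point: its centre, half-way up. 50-115 g. Nested on neighbours up to 6 mm apart, its underside is 11 mm above the drawer floor. 1 or 2 present (else None)
- cap2_c (a point): cap: orange U-section, open side down, 66 long (x) x 30 wide (y) x 22 mm high; web (top) 8 thick, legs 4 thick, 14 long, 22 apart inside; end lips between the legs, 4 thick, 7 down from the web, 58 apart, drop past the ends of the dark legs. This point: its centre, half-way up. 50-115 g. Nested on neighbours up to 6 mm apart, its underside is 11 mm above the drawer floor. 1 or 2 present (else None)
- wide1: wide channel as above; origin at the centre of its underside
- wide2: wide channel as above; origin at the centre of its underside
- wide3: wide channel as above; origin at the centre of its underside
- wide4: wide channel as above; origin at the centre of its underside
- cap1: capping channel as above; origin at the centre of its underside
- cap2: capping channel as above; origin at the centre of its underside
- hex_key: small grey hex key, 26x83x7 mm; bystander, origin at its underside
- usb_stick: black USB stick, 18x52x9 mm; bystander, origin at its underside
- part_bush: beige plastic bush, 24 mm across, 25 high; bystander, origin at its underside
- part_knob: black round knob, 40 mm across, 26 high; bystander, origin at its underside
Not all that is in view belongs to the job. Leave any blue look-alike of the cap1 alone.

How it is judged (in metres and radians):
On the way, in this order (a step that is already met when the one before it is completed fails the run):
1. the drawer is pulled open (more than 115 mm) (value of joint drawer above 0.115 m), for 0.2 s.
2. in the open drawer (more than 100 mm) every wide channel lies flat and every capping channel is nested over the legs of two neighbours, all released (value of joint drawer above 0.1 m and x of wide1_c in the frame of drawer_floor between -0.062 and 0.062 m and y of wide1_c in the frame of drawer_floor between -0.083 and 0.083 m and z of wide1_c in the frame of drawer_floor between 0.008 and 0.0165 m and angle between the x axis of each of wide1_c, wide2_c, wide3_c, wide4_c, cap1_c, cap2_c and the x axis of drawer_floor, either way round below 0.2 rad and angle between each of wide1_c, wide2_c, wide3_c, wide4_c, cap1_c, cap2_c's own z axis and vertical below 0.08 rad and x of wide2_c in the frame of drawer_floor between -0.062 and 0.062 m and y of wide2_c in the frame of drawer_floor between -0.083 and 0.083 m and z of wide2_c in the frame of drawer_floor between 0.008 and 0.0165 m and x of wide3_c in the frame of drawer_floor between -0.062 and 0.062 m and y of wide3_c in the frame of drawer_floor between -0.083 and 0.083 m and z of wide3_c in the frame of drawer_floor between 0.008 and 0.0165 m and x of wide4_c in the frame of drawer_floor between -0.062 and 0.062 m and y of wide4_c in the frame of drawer_floor between -0.083 and 0.083 m and z of wide4_c in the frame of drawer_floor between 0.008 and 0.0165 m and x of cap1_c in the frame of drawer_floor between -0.062 and 0.062 m and z of cap1_c in the frame of drawer_floor between 0.016 and 0.026 m and ((y of wide1_c in the frame of cap1_c between 0.01 and 0.028 m and x of wide1_c in the frame of cap1_c between -0.012 and 0.012 m) or (y of wide2_c in the frame of cap1_c between 0.01 and 0.028 m and x of wide2_c in the frame of cap1_c between -0.012 and 0.012 m) or (y of wide3_c in the frame of cap1_c between 0.01 and 0.028 m and x of wide3_c in the frame of cap1_c between -0.012 and 0.012 m) or (y of wide4_c in the frame of cap1_c between 0.01 and 0.028 m and x of wide4_c in the frame of cap1_c between -0.012 and 0.012 m)) and ((y of wide1_c in the frame of cap1_c between -0.028 and -0.01 m and x of wide1_c in the frame of cap1_c between -0.012 and 0.012 m) or (y of wide2_c in the frame of cap1_c between -0.028 and -0.01 m and x of wide2_c in the frame of cap1_c between -0.012 and 0.012 m) or (y of wide3_c in the frame of cap1_c between -0.028 and -0.01 m and x of wide3_c in the frame of cap1_c between -0.012 and 0.012 m) or (y of wide4_c in the frame of cap1_c between -0.028 and -0.01 m and x of wide4_c in the frame of cap1_c between -0.012 and 0.012 m)) and x of cap2_c in the frame of drawer_floor between -0.062 and 0.062 m and z of cap2_c in the frame of drawer_floor between 0.016 and 0.026 m and ((y of wide1_c in the frame of cap2_c between 0.01 and 0.028 m and x of wide1_c in the frame of cap2_c between -0.012 and 0.012 m) or (y of wide2_c in the frame of cap2_c between 0.01 and 0.028 m and x of wide2_c in the frame of cap2_c between -0.012 and 0.012 m) or (y of wide3_c in the frame of cap2_c between 0.01 and 0.028 m and x of wide3_c in the frame of cap2_c between -0.012 and 0.012 m) or (y of wide4_c in the frame of cap2_c between 0.01 and 0.028 m and x of wide4_c in the frame of cap2_c between -0.012 and 0.012 m)) and ((y of wide1_c in the frame of cap2_c between -0.028 and -0.01 m and x of wide1_c in the frame of cap2_c between -0.012 and 0.012 m) or (y of wide2_c in the frame of cap2_c between -0.028 and -0.01 m and x of wide2_c in the frame of cap2_c between -0.012 and 0.012 m) or (y of wide3_c in the frame of cap2_c between -0.028 and -0.01 m and x of wide3_c in the frame of cap2_c between -0.012 and 0.012 m) or (y of wide4_c in the frame of cap2_c between -0.028 and -0.01 m and x of wide4_c in the frame of cap2_c between -0.012 and 0.012 m)) and linear speed of each of wide1, wide2, wide3, wide4, cap1, cap2 below 0.02 m/s and contact force between the fingers and wide1 below 0.1 N and contact force between the fingers and wide2 below 0.1 N and contact force between the fingers and wide3 below 0.1 N and contact force between the fingers and wide4 below 0.1 N and contact force between the fingers and cap1 below 0.1 N and contact force between the fingers and cap2 below 0.1 N), for 0.3 s.
At the end, for the whole second after the job is handed in: Drawer shut within 4 mm; every wide channel flat on its floor, open side up, lengthwise within 0.2 rad of the sliding direction; every cap level, likewise aligned, centre under 26 mm above that floor, a wide channel's centre 10-28 mm to each side of it and within 12 mm lengthwise; all at rest (value of joint drawer below 0.004 m and x of wide1_c in the frame of drawer_floor between -0.062 and 0.062 m and y of wide1_c in the frame of drawer_floor between -0.083 and 0.083 m and z of wide1_c in the frame of drawer_floor between 0.008 and 0.0165 m and angle between the x axis of each of wide1_c, wide2_c, wide3_c, wide4_c, cap1_c, cap2_c and the x axis of drawer_floor, either way round below 0.2 rad and angle between each of wide1_c, wide2_c, wide3_c, wide4_c, cap1_c, cap2_c's own z axis and vertical below 0.08 rad and x of wide2_c in the frame of drawer_floor between -0.062 and 0.062 m and y of wide2_c in the frame of drawer_floor between -0.083 and 0.083 m and z of wide2_c in the frame of drawer_floor between 0.008 and 0.0165 m and x of wide3_c in the frame of drawer_floor between -0.062 and 0.062 m and y of wide3_c in the frame of drawer_floor between -0.083 and 0.083 m and z of wide3_c in the frame of drawer_floor between 0.008 and 0.0165 m and x of wide4_c in the frame of drawer_floor between -0.062 and 0.062 m and y of wide4_c in the frame of drawer_floor between -0.083 and 0.083 m and z of wide4_c in the frame of drawer_floor between 0.008 and 0.0165 m and x of cap1_c in the frame of drawer_floor between -0.062 and 0.062 m and z of cap1_c in the frame of drawer_floor between 0.016 and 0.026 m and ((y of wide1_c in the frame of cap1_c between 0.01 and 0.028 m and x of wide1_c in the frame of cap1_c between -0.012 and 0.012 m) or (y of wide2_c in the frame of cap1_c between 0.01 and 0.028 m and x of wide2_c in the frame of cap1_c between -0.012 and 0.012 m) or (y of wide3_c in the frame of cap1_c between 0.01 and 0.028 m and x of wide3_c in the frame of cap1_c between -0.012 and 0.012 m) or (y of wide4_c in the frame of cap1_c between 0.01 and 0.028 m and x of wide4_c in the frame of cap1_c between -0.012 and 0.012 m)) and ((y of wide1_c in the frame of cap1_c between -0.028 and -0.01 m and x of wide1_c in the frame of cap1_c between -0.012 and 0.012 m) or (y of wide2_c in the frame of cap1_c between -0.028 and -0.01 m and x of wide2_c in the frame of cap1_c between -0.012 and 0.012 m) or (y of wide3_c in the frame of cap1_c between -0.028 and -0.01 m and x of wide3_c in the frame of cap1_c between -0.012 and 0.012 m) or (y of wide4_c in the frame of cap1_c between -0.028 and -0.01 m and x of wide4_c in the frame of cap1_c between -0.012 and 0.012 m)) and x of cap2_c in the frame of drawer_floor between -0.062 and 0.062 m and z of cap2_c in the frame of drawer_floor between 0.016 and 0.026 m and ((y of wide1_c in the frame of cap2_c between 0.01 and 0.028 m and x of wide1_c in the frame of cap2_c between -0.012 and 0.012 m) or (y of wide2_c in the frame of cap2_c between 0.01 and 0.028 m and x of wide2_c in the frame of cap2_c between -0.012 and 0.012 m) or (y of wide3_c in the frame of cap2_c between 0.01 and 0.028 m and x of wide3_c in the frame of cap2_c between -0.012 and 0.012 m) or (y of wide4_c in the frame of cap2_c between 0.01 and 0.028 m and x of wide4_c in the frame of cap2_c between -0.012 and 0.012 m)) and ((y of wide1_c in the frame of cap2_c between -0.028 and -0.01 m and x of wide1_c in the frame of cap2_c between -0.012 and 0.012 m) or (y of wide2_c in the frame of cap2_c between -0.028 and -0.01 m and x of wide2_c in the frame of cap2_c between -0.012 and 0.012 m) or (y of wide3_c in the frame of cap2_c between -0.028 and -0.01 m and x of wide3_c in the frame of cap2_c between -0.012 and 0.012 m) or (y of wide4_c in the frame of cap2_c between -0.028 and -0.01 m and x of wide4_c in the frame of cap2_c between -0.012 and 0.012 m)) and linear speed of each of wide1, wide2, wide3, wide4, cap1, cap2 below 0.02 m/s); the robot touches nothing.
It fails at once if a bystander is moved by more than 40 mm (distance of any of hex_key, usb_stick, part_bush, part_knob from where it was at the start of the episode above 0.04 m).
Of wide1, wide2, wide3, wide4 only 3 to 4 are there at a start; the rules pass over those that are not, and their reading is None.
Of cap1, cap2 only 1 to 2 are there at a start; the rules pass over those that are not, and their reading is None.
At some moment in a run one of cap1, cap2 may be knocked a few centimetres aside while the robot is not near it.
Once in a run the grip may slacken for a moment while it holds something.
It also fails if it takes over 208 s, if anything falls off the work surface, if the arm or the gripper's body presses on something with over 40 N, if the wrist force passes 120 N, or if a joint passes its speed limit or range.

### The arm

A 6-joint arm with a two-finger parallel gripper is mounted at the origin on a cart in front of the work surface, level with it; the furniture and walls round the work are solid. World frame = base frame: x ahead of the robot, y to its left, z up, the work surface at z = 0. Lengths are in m, angles in degrees, forces in N, time in s.
With the tool pointing down it reaches from about 0.35 to 0.875 m from the base axis. Payload 4.2 kg.
Tool frame: the origin (TCP) lies at the very end of the fingers, on their centre line; the grasp point (between the pads) lies 19 mm behind it (tcp_to_grasp is the z of the grasp point in the tool frame, in m); z points along the fingers, y is the direction in which the jaws open and shut (so a half turn about z gives the same grasp; the last joint's range is limited). The gripper opens to 87 mm and grips with 3 to 60 N. Pads are 19 mm wide; open, the fingers measure 117 mm over their backs; the gripper's body (75 mm by 190 mm) begins 51 mm behind the grasp point.
Start: joints at [88.499, 22.042, 0.453, 0, -68.411, -14.817], TCP at [0.176, 0.6, 0.223] pointing down, gripper open.
Joint ranges: [-179.83, 179.83], [-69.29, 118.12], [-61.27, 80.66], [-181.25, 117.63], [-171.15, -9.14], [-177.46, 177.46]. Speed limits (degrees/s): [159.86, 159.86, 180, 180, 180, 180].

### API

Orientations are given as a 3x3 rotation matrix whose columns are the frame's x, y, z axes.
In Python, from station import sense, capture, camera_params, finish_job, tcp_to_grasp gives the robot as it stands.
- The arm moves only by the shell command python3 -m inch 'ROWS'. ROWS is JSON, a list of rows, each an object of numbers: "jaw": the closure in counts, from 0 (fully open) to 255 (shut); "x", "y", "z": the shift along the world's x, y, z normalised to -1 to 1, where 1 is 0.06 m; "ax", "ay", "az": the turn, a rotation vector about the world's x, y, z normalised to -1 to 1, where 1 is 10 degrees. A call has 1 to 12 rows; each row shifts and turns the pose as measured when the row begins; what a row does not reach is not made up. A row lasts 1/8 s, in which the tool goes at most 62.5 mm and 10.7 degrees, less where a joint would pass 70% of its speed; a pose out of reach is approached as far as the arm can. A call with a number of a shift or a turn outside -1 to 1 is refused whole. A call with a gripper value outside its range is refused whole. The fingers move at their own pace and stop on an object; the grip force is fixed at half the most. Time passes only in rows, so rows that do not move let the fingers close. It gives the time, the measured TCP pose, the force and the opening at its end, in the units of the state.
- sense(): the state, without advancing time (a new reading comes with each control period).
- capture(name): name is "scene" or "top" or "wrist"; returns the picture (400x640x3 uint8, red, green, blue); there is no depth.
- camera_params(name): a dict with "vfov" (degrees; the focal length in pixels is half the picture's height over the tangent of half this angle, whatever the lens; pixels are square), "cx", "cy" (the principal point, pixels), "R" (3x3) and "t" (3): a world point X has camera coordinates R X + t. Camera axes: x right, y down, z forward; pixel columns grow to the right and rows downward; lengths in m; the calibration is good to about 2 mm. A picture is of the moment at which its call begins: read the wrist's pose just before it. camera_params takes no time and is no camera call; for the wrist camera it gives the pose at the moment of the call.
- finish_job(): hands the job in, once; it reports no verdict.
The state is a dict: "time_s": time; "joints": joint angles; "joint_velocities": joint speeds; "effort": joint torques, N m; "tcp_pos": TCP position; "ee_rot": TCP orientation; "wrist_force": force on the tool from outside, world axes, zero at the start; "moment": the same for the moment, N m; "gripper_width": opening from 0.0 (shut) to 1.0 (fully open).
Only numpy, scipy, OpenCV 4.12 (cv2) and the standard library are available. Lean on these libraries where they do the work, as an engineer would, in place of code of your own. Each camera call takes 0.05 s, during which the arm holds its last target.

## Working session

There is one attempt and no reset: what is moved stays moved. The work goes in short steps, Python scripts to look and compute and a shell command to move; the robot and the scene stay as the last step left them, time stands still between calls to the robot, and variables do not carry over. Pictures are saved under pics/ and viewed, and the job is handed in when it is done.

```bash
mkdir -p pics; ls; python3 - <<'E'
from station import *
import cv2
s=sense();print(s['time_s'],s['tcp_pos'],s['ee_rot'],s['gripper_width'],tcp_to_grasp)
for n in ['scene','top','wrist']:
    p=camera_params(n);print(n,p)
    cv2.imwrite(f'pics/a_{n}.png',capture(n)[:,:,::-1])
E
```

```text
pics
0.0 [0.17540812 0.59925885 0.22145401] [[ 9.59657830e-01 -2.81169984e-01 -5.37906908e-04]
 [-2.81170487e-01 -9.59655482e-01 -2.12432222e-03]
 [ 8.10903316e-05  2.18986600e-03 -9.99997599e-01]] 1.0016262487902419 -0.0187
scene {'vfov': 42.39627259931611, 'cx': 316.45960020812737, 'cy': 193.30090862440557, 'R': array([[-0.50795327, -0.86135173, -0.00752824],
       [-0.43469557,  0.26387274, -0.86105223],
       [ 0.74365533, -0.4341018 , -0.5084608 ]]), 't': array([0.39407294, 0.26389313, 0.66034847])}
top {'vfov': 57.86150057827621, 'cx': 319.1827633653292, 'cy': 198.0256812532001, 'R': array([[-0.01900449, -0.99974222,  0.01242272],
       [-0.98812881,  0.01688633, -0.15269678],
       [ 0.15244765, -0.01517717, -0.98819501]]), 't': array([0.11373778, 0.56063991, 0.8312951 ])}
wrist {'vfov': 64.31428987798631, 'cx': 321.78007132181904, 'cy': 198.56005765464351, 'R': array([[-0.28159306, -0.9595329 ,  0.00140154],
       [-0.91942087,  0.27023877,  0.28572062],
       [-0.27453709,  0.07916834, -0.95831193]]), 't': array([ 0.62490869, -0.03478186,  0.39152755])}
```

View pics/a_top.png

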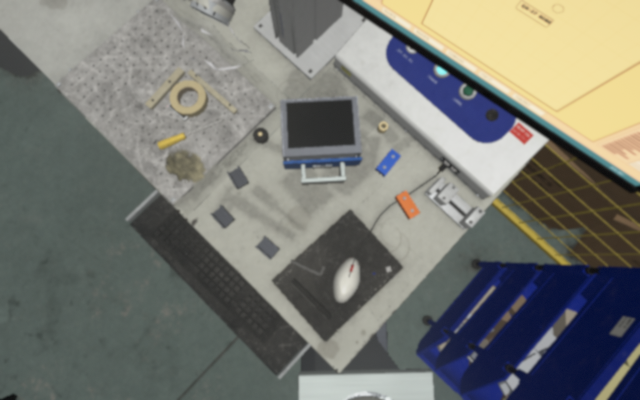

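View pics/a_scene.png

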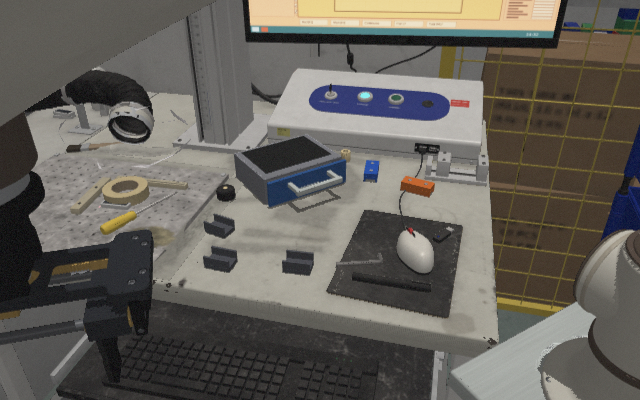

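View pics/a_wrist.png

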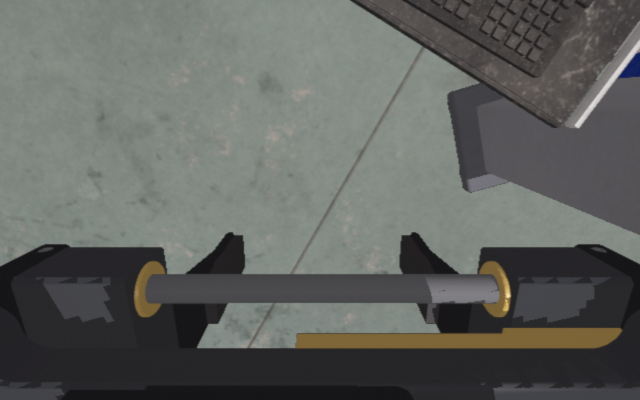

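```bash
cat > h.py <<'E'
from station import *
import numpy as np, cv2
def ray(n,u,v,p=None):
    p=p or camera_params(n); f=200/np.tan(np.radians(p['vfov']/2))
    R=np.array(p['R']);c=-R.T@np.array(p['t'])
    d=R.T@np.array([(u-p['cx'])/f,(v-p['cy'])/f,1]);return c,d
def onz(n,u,v,z,p=None):
    c,d=ray(n,u,v,p);return c+d*(z-c[2])/d[2]
def proj(n,X,p=None):
    p=p or camera_params(n); f=200/np.tan(np.radians(p['vfov']/2))
    q=np.array(p['R'])@np.array(X)+p['t'];return q[:2]/q[2]*f+[p['cx'],p['cy']]
def save(n,name,box=None,k=1):
    p=camera_params(n);im=capture(n);o=im[:,:,::-1]
    if box: o=o[box[1]:box[3],box[0]:box[2]]
    if k!=1:o=cv2.resize(o,None,fx=k,fy=k,interpolation=cv2.INTER_CUBIC)
    cv2.imwrite('pics/'+name+'.png',o);return im,p
def rects(n,im,p,mask,z,amin=40):
    cs,_=cv2.findContours(mask.astype(np.uint8),0,2)
    for c in cs:
        if cv2.contourArea(c)<amin: continue
        bx=cv2.boxPoints(cv2.minAreaRect(c))
        w=np.array([onz(n,*q,z,p)[:2] for q in bx])
        e1=w[1]-w[0];e2=w[2]-w[1]
        l1,l2=np.linalg.norm(e1),np.linalg.norm(e2)
        e=e1 if l1>l2 else e2
        print('pix',bx.mean(0).round(1),'w',w.mean(0).round(4),'size',round(max(l1,l2),4),round(min(l1,l2),4),'ang',round(np.degrees(np.arctan2(e[1],e[0]))%180,1))
E
python3 - <<'E'
from h import *
im=cv2.imread('pics/a_top.png')[:,:,::-1];p=camera_params('top')
cv2.imwrite('pics/a_crop.png',cv2.resize(im[90:270,200:440,::-1],None,fx=3.3,fy=3.3,interpolation=cv2.INTER_CUBIC))
h=cv2.cvtColor(np.ascontiguousarray(im),cv2.COLOR_RGB2HSV)
R=np.zeros(im.shape[:2],bool);R[150:262,205:285]=1
print('dark');rects('top',im,p,(im.max(2)<115)&R,0.02)
print('orange');rects('top',im,p,(h[:,:,0]<14)&(h[:,:,1]>150)&(np.arange(640)>380)[None]&(np.arange(640)<430)[None],0.022)
# handle pts
for u,v,z in [(302,180,.05),(346,180,.05),(285,158,.06),(360,157,.06),(281,100,.062),(353,97,.062),(285,154,.062),(358,151,.062)]: print(u,v,onz('top',u,v,z,p).round(4))
E
```

```text
dark
pix [210.5 255.5] w [0.4306 0.3678] size 0.0763 0.0365 ang 45.3
pix [267.4 247.4] w [0.4474 0.2309] size 0.046 0.0321 ang 47.9
pix [222.7 216.4] w [0.5246 0.3405] size 0.0481 0.0342 ang 41.1
pix [238.  177.8] w [0.6205 0.3046] size 0.0476 0.0335 ang 30.6
orange
pix [406.9 204.4] w [ 0.5463 -0.1132] size 0.06 0.0283 ang 29.1
302 180 [0.6061 0.1443 0.05  ]
346 180 [0.6043 0.0382 0.05  ]
285 158 [0.6586 0.1842 0.06  ]
360 157 [0.6583 0.0036 0.06  ]
281 100 [0.8051 0.1932 0.062 ]
353 97 [0.8105 0.0156 0.062 ]
285 154 [0.6679 0.184  0.062 ]
358 151 [0.6727 0.0081 0.062 ]
```

View pics/a_crop.png

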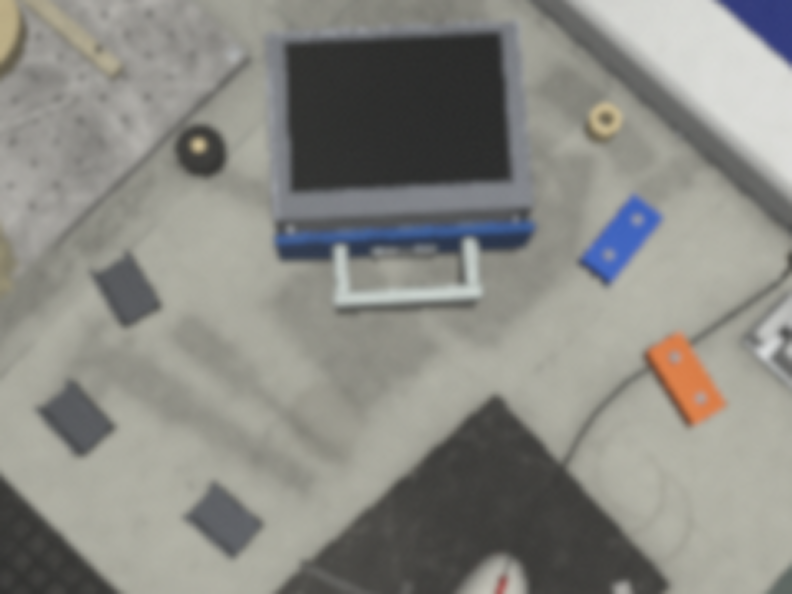

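```bash
python3 - <<'E'
from h import *
p=camera_params('wrist');s=sense();R=np.array(p['R']);c=-R.T@p['t'];T=np.array(s['ee_rot'])
print(c,T.T@(c-s['tcp_pos']),'fwd tool',T.T@R[2],'right',T.T@R[0])
E
python3 -m inch '[{"x":0.9,"y":-0.9,"z":0.3},{"x":0.9,"y":-0.9,"z":0.3},{"x":0.9,"y":-0.9,"z":0.3},{"x":0.9,"y":-0.9,"z":0.3},{"x":0.9,"y":-0.9},{"x":0.5,"y":-0.9},{}]'
```

```text
[0.25149326 0.5780632  0.38441321] [ 0.07899295 -0.00061673 -0.16269301] fwd tool [-2.85845367e-01 -6.87116947e-04  9.58275511e-01] right [-5.28889574e-04  9.99999704e-01  5.59271424e-04]$[0]: bad value
```

```bash
python3 -m inch '[{"jaw":0,"x":0.9,"y":-0.9,"z":0.3,"ax":0,"ay":0,"az":0}]'; python3 -m inch --help | head -30
```

```text
time_s: 0.28
tcp_pos: [0.217, 0.5571, 0.2339]
ee_rot: [[0.961, -0.277, -0.001], [-0.277, -0.961, -0.005], [0.0, 0.005, -1.0]]
wrist_force: [0.9, -0.2, 0.1]
gripper_width: 1.0invalid input: not JSON, or not a number
```

```bash
python3 -m inch '[{"jaw":0,"x":0.9,"y":-0.9,"z":0.3}]';  python3 -m inch '[{"jaw":0,"x":0.9,"y":-0.9,"z":0.3,"ax":0,"ay":0,"az":0},{"jaw":0,"x":0.9,"y":-0.9,"z":0.3,"ax":0,"ay":0,"az":0},{"jaw":0,"x":0.9,"y":-0.9,"z":0,"ax":0,"ay":0,"az":0},{"jaw":0,"x":0.9,"y":-0.9,"z":0,"ax":0,"ay":0,"az":0},{"jaw":0,"x":0.5,"y":-0.9,"z":0,"ax":0,"ay":0,"az":0},{"jaw":0,"x":0,"y":0,"z":0,"ax":0,"ay":0,"az":0}]'
```

```text
time_s: 1.02
tcp_pos: [0.4256, 0.3215, 0.2634]
ee_rot: [[0.96, -0.279, -0.001], [-0.279, -0.96, -0.006], [0.001, 0.006, -1.0]]
wrist_force: [-0.4, -0.3, 0.1]
gripper_width: 0.997$[0]: bad value
```

```bash
python3 -m inch '[{"jaw":0,"x":0.8,"y":-0.4,"z":0,"ax":0,"ay":0,"az":0.8},{"jaw":0,"x":0.8,"y":-0.4,"z":0,"ax":0,"ay":0,"az":0.8},{"jaw":0,"x":0,"y":0,"z":0,"ax":0,"ay":0,"az":0},{"jaw":0,"x":0,"y":0,"z":0,"ax":0,"ay":0,"az":0}]'
python3 - <<'E'
from h import *
im,p=save('wrist','b_wrist');np.save('b.npy',im)
E
```

```text
time_s: 1.52
tcp_pos: [0.5229, 0.2743, 0.2623]
ee_rot: [[1.0, 0.009, -0.001], [0.009, -1.0, -0.006], [-0.001, 0.006, -1.0]]
wrist_force: [-0.7, 0.5, 0.1]
gripper_width: 1.001
```

View pics/b_wrist.png

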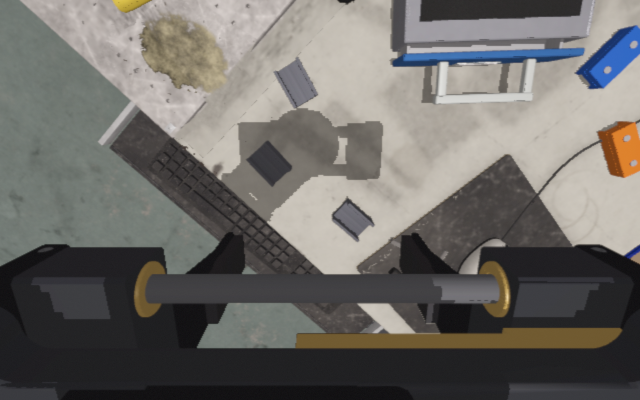

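```bash
python3 - <<'E'
from h import *
im=np.load('b.npy');p=camera_params('wrist')
cv2.imwrite('pics/b_c1.png',cv2.resize(im[0:120,370:600,::-1],None,fx=3.4,fy=3.4,interpolation=cv2.INTER_CUBIC))
cv2.imwrite('pics/b_c2.png',cv2.resize(im[40:250,230:400,::-1],None,fx=2.8,fy=2.8,interpolation=cv2.INTER_CUBIC))
E
```

```text
(no output)
```

View pics/b_c1.png

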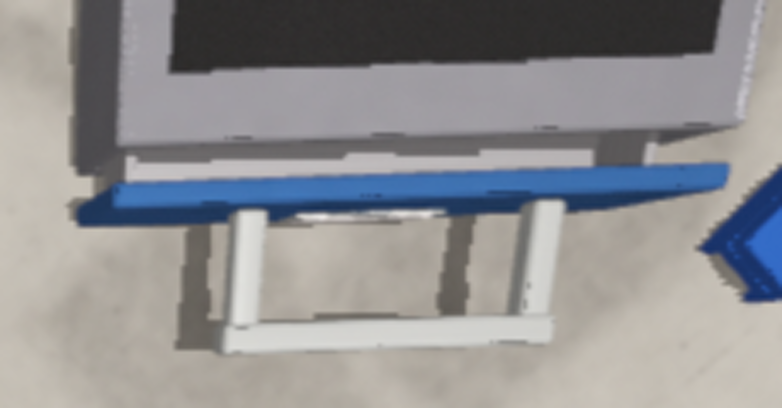

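View pics/b_c2.png

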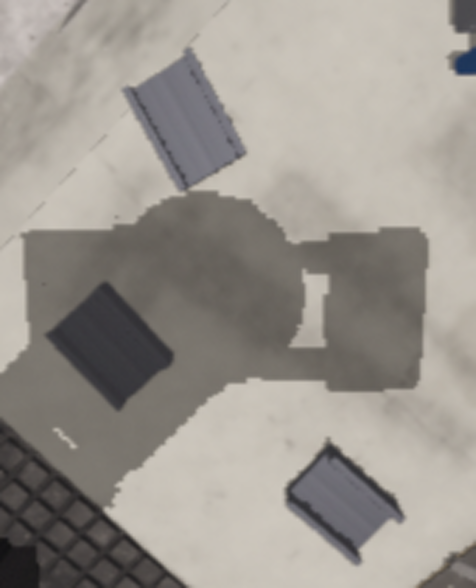

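```bash
python3 - <<'E'
from h import *
p=camera_params('wrist')
def q(u,v,z,k=3.4,o=(370,0)): return onz('wrist',u/k+o[0],v/k+o[1],z,p)[:2].round(4)
L=q(222,338,.05);Rr=q(553,328,.05);m=(L+Rr)/2;d=L-Rr
print('bar',L,Rr,m,np.linalg.norm(d),'yaw',np.degrees(np.arctan2(-d[0],d[1])))
L=q(113,206,.06);Rr=q(728,186,.06);d=L-Rr;print('front',L,Rr,np.linalg.norm(d),np.degrees(np.arctan2(-d[0],d[1])))
L=q(117,146,.062);Rr=q(742,124,.062);d=L-Rr;print('cab',L,Rr,(L+Rr)/2,np.linalg.norm(d),np.degrees(np.arctan2(-d[0],d[1])))
k=2.8;o=(230,40)
for nm,P in dict(A=[(124,90),(190,50),(245,153),(183,188)],B=[(48,335),(106,283),(173,357),(120,408)],C=[(288,490),(330,445),(403,518),(358,562)]).items():
    w=np.array([q(u,v,.025,k,o) for u,v in P]);
    d=(w[2]+w[3]-w[0]-w[1])/2;dw=(w[1]-w[0]+w[2]-w[3])/2
    print(nm,w.mean(0).round(4),np.linalg.norm(d).round(4),np.linalg.norm(dw).round(4),'len ang',np.degrees(np.arctan2(d[1],d[0])).round(1), np.degrees(np.arctan2(dw[1],dw[0])).round(1))
E
```

```text
bar [0.6075 0.1467] [0.6116 0.0372] [0.60955 0.09195] 0.10957673110656295 yaw 2.1443197066832425
front [0.6464 0.1886] [ 0.6539 -0.0027] 0.19144696393518493 2.2451561978630874
cab [0.6631 0.1892] [ 0.671  -0.0012] [0.66705 0.094  ] 0.19056382133028296 2.3759305682055762
A [0.6247 0.3047] 0.0462 0.0312 len ang -149.4 -60.9
B [0.5282 0.3396] 0.0451 0.0352 len ang -137.9 -47.6
C [0.4526 0.231 ] 0.0511 0.0303 len ang -135.9 -41.3
```

```bash
python3 -c "
from h import *
print(sense()['joints'])"; python3 -m inch '[{"jaw":167,"x":0.5,"y":-1,"z":0,"ax":0,"ay":0,"az":-1},{"jaw":167,"x":0.5,"y":-1,"z":0,"ax":0,"ay":0,"az":-1},{"jaw":167,"x":0.2,"y":-0.5,"z":-0.5,"ax":0,"ay":0,"az":-1},{"jaw":167,"x":0,"y":0,"z":-0.5,"ax":0,"ay":0,"az":-1},{"jaw":167,"x":0,"y":0,"z":-0.5,"ax":0,"ay":0,"az":-1},{"jaw":167,"x":0,"y":0,"z":-0.5,"ax":0,"ay":0,"az":-1},{"jaw":167,"x":0,"y":0,"z":0,"ax":0,"ay":0,"az":-1},{"jaw":167,"x":0,"y":0,"z":0,"ax":0,"ay":0,"az":-1},{"jaw":167,"x":0,"y":0,"z":0,"ax":0,"ay":0,"az":0}]';python3 -c "
from h import *
s=sense();print(s['joints'],s['ee_rot'])"
```

```text
[ 43.51267738  17.35581391  -0.82657671   0.21766188 -72.07542337
  46.94687985]
time_s: 2.7
tcp_pos: [0.5873, 0.1366, 0.141]
ee_rot: [[0.156, -0.988, -0.002], [-0.988, -0.156, -0.005], [0.004, 0.003, -1.0]]
wrist_force: [0.7, 0.3, -0.1]
gripper_width: 0.345
[ 28.55680469  23.88146112  -9.19049104   0.21134583 -57.18523134
 -19.70422791] [[ 0.15587979 -0.98777298 -0.00245795]
 [-0.98776612 -0.15586659 -0.00486715]
 [ 0.00442453  0.00318657 -0.99998513]]
```

```bash
python3 -m inch '[{"jaw":167,"x":0.3,"y":-0.55,"z":-0.3,"ax":0,"ay":0,"az":-0.5},{"jaw":167,"x":0.1,"y":-0.2,"z":-0.3,"ax":0,"ay":0,"az":-0.2},{"jaw":167,"x":0,"y":0,"z":0,"ax":0,"ay":0,"az":0}]';python3 -c "
from h import *
s=sense();r=s['ee_rot'];print(s['tcp_pos'],np.degrees(np.arctan2(r[1][0],r[0][0])),r[2])
save('wrist','c1')"
```

```text
time_s: 3.08
tcp_pos: [0.6113, 0.0939, 0.1054]
ee_rot: [[0.043, -0.999, -0.0], [-0.999, -0.043, -0.003], [0.003, 0.0, -1.0]]
wrist_force: [-0.9, 0.6, 0.3]
gripper_width: 0.344
[0.61134594 0.09389187 0.10542559] -87.52266243650136 [ 3.32351447e-03  3.23271982e-04 -9.99994425e-01]
```

View pics/c1.png

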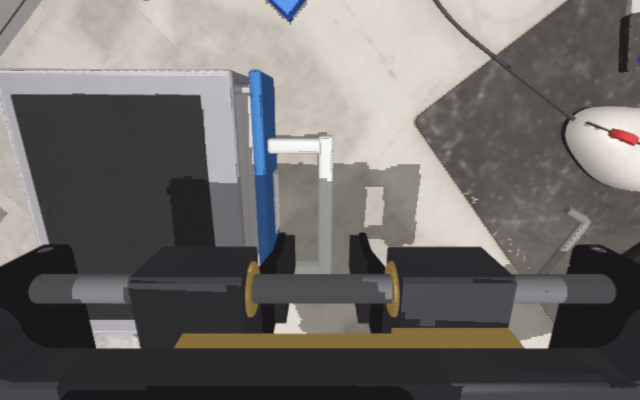

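```bash
python3 -m inch '[{"jaw":167,"x":-0.02,"y":0,"z":-0.6,"ax":0,"ay":0,"az":0},{"jaw":167,"x":0,"y":0,"z":-0.5,"ax":0,"ay":0,"az":0},{"jaw":167,"x":0,"y":0,"z":-0.35,"ax":0,"ay":0,"az":0},{"jaw":167,"x":0,"y":0,"z":0,"ax":0,"ay":0,"az":0}]'
```

```text
time_s: 3.62
tcp_pos: [0.6126, 0.099, 0.0221]
ee_rot: [[0.055, -0.998, 0.011], [-0.999, -0.055, 0.0], [0.001, -0.011, -1.0]]
wrist_force: [-0.1, -0.2, 0.2]
gripper_width: 0.347
```

```bash
python3 -m inch '[{"jaw":255,"x":0,"y":0,"z":0.02,"ax":0,"ay":0,"az":0},{"jaw":255,"x":0,"y":0,"z":0,"ax":0,"ay":0,"az":0},{"jaw":255,"x":0,"y":0,"z":0,"ax":0,"ay":0,"az":0},{"jaw":255,"x":0,"y":0,"z":0,"ax":0,"ay":0,"az":0}]'; python3 -m inch '[{"jaw":255,"x":-0.25,"y":-0.01,"z":0,"ax":0,"ay":0,"az":0},{"jaw":255,"x":-0.25,"y":-0.01,"z":0,"ax":0,"ay":0,"az":0},{"jaw":255,"x":-0.25,"y":-0.01,"z":0,"ax":0,"ay":0,"az":0},{"jaw":255,"x":-0.25,"y":-0.01,"z":0,"ax":0,"ay":0,"az":0}]'
```

```text
time_s: 4.12
tcp_pos: [0.6119, 0.1002, 0.0258]
ee_rot: [[0.055, -0.998, 0.011], [-0.998, -0.055, 0.001], [-0.001, -0.011, -1.0]]
wrist_force: [1.2, -0.5, -4.1]
gripper_width: 0.108
time_s: 4.62
tcp_pos: [0.5571, 0.0981, 0.0259]
ee_rot: [[0.054, -0.998, 0.025], [-0.999, -0.054, 0.005], [-0.003, -0.025, -1.0]]
wrist_force: [3.9, -1.4, -7.5]
gripper_width: 0.111
```

```bash
python3 -m inch '[{"jaw":255,"x":-0.25,"y":-0.01,"z":0,"ax":0,"ay":0,"az":0},{"jaw":255,"x":-0.25,"y":-0.01,"z":0,"ax":0,"ay":0,"az":0},{"jaw":255,"x":-0.2,"y":-0.01,"z":0,"ax":0,"ay":0,"az":0},{"jaw":255,"x":-0.15,"y":-0.01,"z":0,"ax":0,"ay":0,"az":0}]'; python3 -m inch '[{"jaw":255,"x":-0.15,"y":-0.01,"z":0,"ax":0,"ay":0,"az":0},{"jaw":255,"x":-0.15,"y":-0.01,"z":0,"ax":0,"ay":0,"az":0},{"jaw":255,"x":0,"y":0,"z":0,"ax":0,"ay":0,"az":0}]'
```

```text
time_s: 5.12
tcp_pos: [0.5063, 0.0961, 0.0258]
ee_rot: [[0.055, -0.998, 0.031], [-0.998, -0.055, 0.007], [-0.005, -0.032, -0.999]]
wrist_force: [4.0, 0.2, -8.0]
gripper_width: 0.11
time_s: 5.5
tcp_pos: [0.4932, 0.0957, 0.0259]
ee_rot: [[0.058, -0.997, 0.044], [-0.998, -0.057, 0.01], [-0.007, -0.044, -0.999]]
wrist_force: [-1.2, 1.7, -2.0]
gripper_width: 0.11
```

```bash
python3 -m inch '[{"jaw":255,"x":-0.12,"y":0,"z":0,"ax":0,"ay":0,"az":0},{"jaw":255,"x":-0.12,"y":0,"z":0,"ax":0,"ay":0,"az":0}]'; python3 -m inch '[{"jaw":167,"x":0,"y":0,"z":0,"ax":0,"ay":0,"az":0},{"jaw":167,"x":0,"y":0,"z":0,"ax":0,"ay":0,"az":0},{"jaw":167,"x":0,"y":0,"z":0,"ax":0,"ay":0,"az":0}]'
```

```text
time_s: 5.75
tcp_pos: [0.4933, 0.0965, 0.0263]
ee_rot: [[0.063, -0.995, 0.071], [-0.998, -0.062, 0.016], [-0.012, -0.072, -0.997]]
wrist_force: [34.4, -21.4, -34.6]
gripper_width: 0.112
time_s: 6.12
tcp_pos: [0.4933, 0.0956, 0.0276]
ee_rot: [[0.063, -0.995, 0.072], [-0.998, -0.062, 0.015], [-0.011, -0.072, -0.997]]
wrist_force: [-0.0, 0.6, 0.0]
gripper_width: 0.318
```

```bash
python3 -m inch '[{"jaw":100,"x":0,"y":0,"z":0.6,"ax":-0.09,"ay":0.41,"az":0},{"jaw":100,"x":0,"y":0,"z":1,"ax":0,"ay":0,"az":0},{"jaw":0,"x":0.5,"y":0,"z":1,"ax":0,"ay":0,"az":0.15},{"jaw":0,"x":0.8,"y":0,"z":0.8,"ax":0,"ay":0,"az":0},{"jaw":0,"x":0.4,"y":0,"z":0.3,"ax":0,"ay":0,"az":0},{"jaw":0,"x":0,"y":0,"z":0,"ax":0,"ay":0,"az":0},{"jaw":0,"x":0,"y":0,"z":0,"ax":0,"ay":0,"az":0}]'
python3 - <<'E'
from h import *
s=sense();print(s['ee_rot'])
im,p=save('wrist','d1');np.save('d.npy',im)
im,p=save('top','d2',(200,90,440,270),3.3)
E
```

```text
time_s: 7.0
tcp_pos: [0.5833, 0.0961, 0.2509]
ee_rot: [[0.097, -0.995, -0.007], [-0.995, -0.097, -0.002], [0.001, 0.007, -1.0]]
wrist_force: [0.3, 0.4, -0.1]
gripper_width: 0.982
[[ 0.09674942 -0.99528468 -0.00692528]
 [-0.99530813 -0.09673912 -0.00180867]
 [ 0.00113019  0.00706777 -0.99997438]]
```

View pics/d1.png

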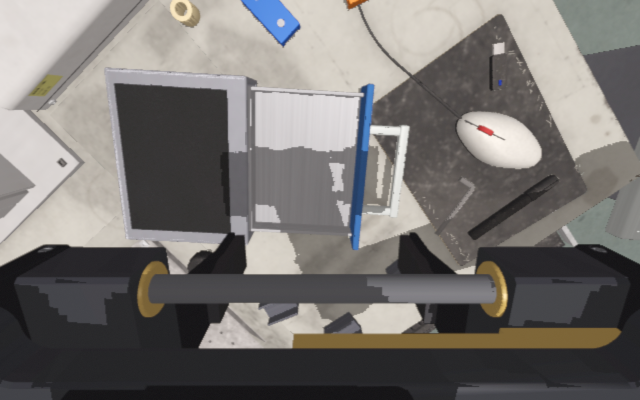

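View pics/d2.png

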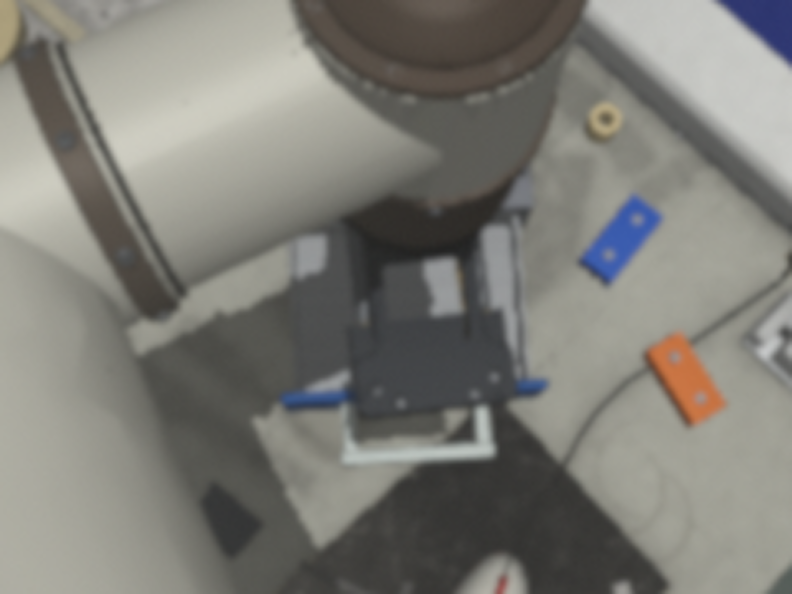

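```bash
python3 - <<'E'
from h import *
im=np.load('d.npy')
cv2.imwrite('pics/d3.png',cv2.resize(im[70:260,235:425,::-1],None,fx=3.1,fy=3.1,interpolation=cv2.INTER_CUBIC))
E
```

```text
(no output)
```

View pics/d3.png

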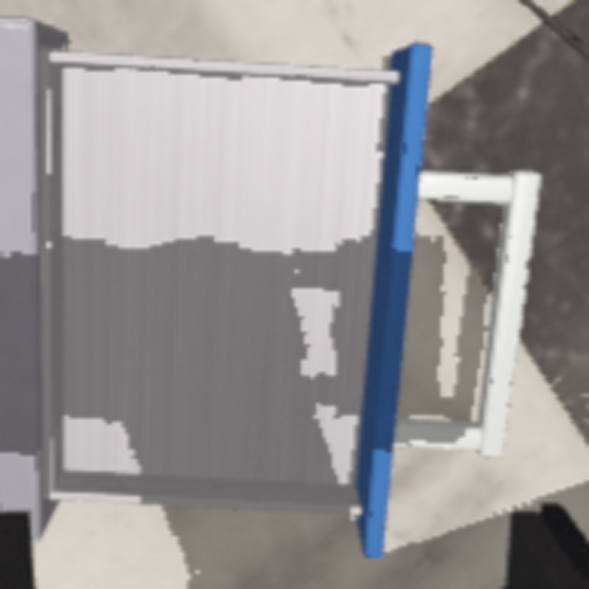

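```bash
python3 - <<'E'
from h import *
p=camera_params('wrist');print('cam',-np.array(p['R']).T@p['t'])
def q(u,v,z): return onz('wrist',u/3.1+235,v/3.1+70,z,p)[:2]
a,b,c,d=[q(*t,.013) for t in [(64,70),(64,472),(353,485),(385,85)]]
print('floor',a,b,c,d,'centre',(a+b+c+d)/4,'len',np.linalg.norm(a-d),np.linalg.norm(b-c),'wid',np.linalg.norm(a-b),np.linalg.norm(c-d))
L,R=q(525,174,.05),q(493,455,.05);m=(L+R)/2;e=R-L;print('bar',m,np.linalg.norm(e),'yaw',np.degrees(np.arctan2(-e[0],e[1])))
L,R=q(423,44,.06),q(372,556,.06);L2,R2=q(431,44,.06),q(383,556,.06);e=R-L;print('front',(L+R)/2,(L2+R2)/2,np.linalg.norm(e),'yaw',np.degrees(np.arctan2(-e[0],e[1])))
L,R=q(50,50,.062)*0,0
x=q(62,58,.038),q(395,76,.038),q(52,495,.038),q(350,512,.038);print('walls',[t.round(4) for t in x])
for t in [x[1]-x[0],x[3]-x[2]]: print(np.degrees(np.arctan2(t[1],t[0])))
E
```

```text
cam [0.59255134 0.01858193 0.41362304]
floor [0.66979563 0.01301234] [0.66358517 0.17834558] [0.53825081 0.17257222] [0.5459398  0.00651889] centre [0.60439285 0.09261225] len 0.1240259279878531 0.12546726787784293 wid 0.16544984389030984 0.1662312548283107
bar [0.49303016 0.0869007 ] 0.1077204921218023 yaw 3.098439738269747
front [0.53694698 0.08853325] [0.53344456 0.08819992] 0.19003664227875683 yaw 2.0348909534802266
walls [array([0.6658, 0.0093]), array([0.5456, 0.0038]), array([0.6637, 0.1789]), array([0.5414, 0.1749])]
-177.38546664933827
-178.13959271500502
```

```bash
python3 -m inch '[{"jaw":0,"x":-0.5,"y":0.5,"z":-0.2,"ax":0,"ay":0,"az":1},{"jaw":0,"x":-0.6,"y":0.6,"z":-0.4,"ax":0,"ay":0,"az":1},{"jaw":0,"x":-0.6,"y":0.6,"z":-0.4,"ax":0,"ay":0,"az":1},{"jaw":0,"x":-0.45,"y":0.5,"z":-0.2,"ax":0,"ay":0,"az":1},{"jaw":0,"x":0,"y":0,"z":0,"ax":0,"ay":0,"az":0},{"jaw":0,"x":0,"y":0,"z":0,"ax":0,"ay":0,"az":0}]'
python3 - <<'E'
from h import *
s=sense();print(s['ee_rot'])
im,p=save('wrist','e1');np.save('e.npy',im)
cv2.imwrite('pics/e2.png',cv2.resize(im[60:240,220:460,::-1],None,fx=3.2,fy=3.2,interpolation=cv2.INTER_CUBIC))
E
```

```text
time_s: 7.85
tcp_pos: [0.4444, 0.2279, 0.1726]
ee_rot: [[0.73, -0.683, -0.011], [-0.683, -0.73, -0.013], [0.001, 0.017, -1.0]]
wrist_force: [0.4, -0.7, -0.2]
gripper_width: 1.005
[[ 7.30251228e-01 -6.83093585e-01 -1.07841591e-02]
 [-6.83178235e-01 -7.30141205e-01 -1.27011773e-02]
 [ 8.02133816e-04  1.66425531e-02 -9.99861181e-01]]
```

View pics/e2.png

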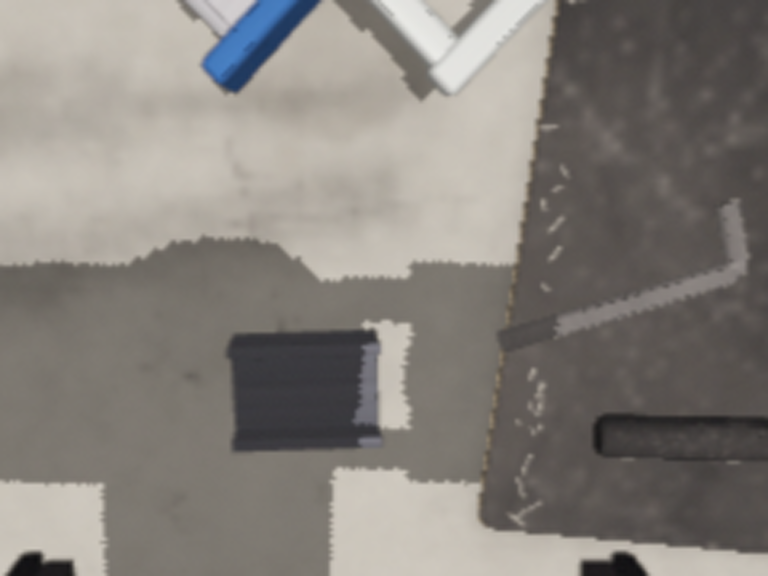

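```bash
cat >> h.py <<'E'
def quad(P,z,k,o,p=None):
    p=p or camera_params('wrist')
    w=np.array([onz('wrist',u/k+o[0],v/k+o[1],z,p)[:2] for u,v in P]) # TL,TR,BR,BL
    d=(w[1]+w[2]-w[0]-w[3])/2;dw=(w[3]+w[2]-w[0]-w[1])/2;m=w.mean(0)
    s=sense();r=s['ee_rot'];ya=np.degrees(np.arctan2(r[1][1],r[0][1]));la=np.degrees(np.arctan2(d[1],d[0]))
    da=(la-ya+90)%180-90
    print('m',m.round(4),'len',np.linalg.norm(d).round(4),'wid',np.linalg.norm(dw).round(4),'ang',la.round(1),'turn az',(da/10).round(2),'shift/60mm',((m-s['tcp_pos'][:2])/.06).round(3))
E
python3 - <<'E'
from h import *
quad([(231,338),(379,332),(381,443),(234,450)],.025,3.2,(220,60))
E
```

```text
m [0.4498 0.229 ] len 0.0463 wid 0.0359 ang -130.8 turn az 0.23 shift/60mm [0.089 0.021]
```

```bash
python3 -m inch '[{"jaw":62,"x":0.1,"y":0.02,"z":-0.5,"ax":0.07,"ay":-0.06,"az":0.25},{"jaw":62,"x":0.01,"y":0,"z":-0.7,"ax":0,"ay":0,"az":0},{"jaw":62,"x":0,"y":0,"z":-0.7,"ax":0,"ay":0,"az":0},{"jaw":62,"x":0,"y":0,"z":-0.4,"ax":0,"ay":0,"az":0},{"jaw":62,"x":0,"y":0,"z":0,"ax":0,"ay":0,"az":0}]'
```

```text
time_s: 8.52
tcp_pos: [0.4562, 0.2261, 0.0334]
ee_rot: [[0.752, -0.659, 0.006], [-0.659, -0.752, 0.004], [0.002, -0.007, -1.0]]
wrist_force: [0.2, -0.5, 0.7]
gripper_width: 0.757
```

```bash
python3 -m inch '[{"jaw":62,"x":-0.12,"y":0.06,"z":-0.2,"ax":0,"ay":0.03,"az":0},{"jaw":62,"x":0,"y":0,"z":-0.2,"ax":0,"ay":0,"az":0},{"jaw":62,"x":0,"y":0,"z":0,"ax":0,"ay":0,"az":0}]'
```

```text
time_s: 8.9
tcp_pos: [0.4506, 0.2306, 0.0104]
ee_rot: [[0.751, -0.66, 0.005], [-0.66, -0.751, 0.008], [-0.002, -0.009, -1.0]]
wrist_force: [-0.4, -0.1, -0.2]
gripper_width: 0.759
```

```bash
python3 -m inch '[{"jaw":62,"x":0,"y":0,"z":-0.13,"ax":0,"ay":0,"az":0},{"jaw":255,"x":0,"y":0,"z":0,"ax":0,"ay":0,"az":0},{"jaw":255,"x":0,"y":0,"z":0,"ax":0,"ay":0,"az":0},{"jaw":255,"x":0,"y":0,"z":0,"ax":0,"ay":0,"az":0},{"jaw":255,"x":0,"y":0,"z":0,"ax":0,"ay":0,"az":0}]'
```

```text
time_s: 9.52
tcp_pos: [0.4511, 0.2314, 0.0031]
ee_rot: [[0.752, -0.66, 0.006], [-0.66, -0.752, 0.009], [-0.001, -0.011, -1.0]]
wrist_force: [0.1, 0.2, -1.0]
gripper_width: 0.547
```

```bash
python3 -m inch '[{"jaw":255,"x":0,"y":0,"z":0.6,"ax":0,"ay":0,"az":0},{"jaw":255,"x":0,"y":0,"z":0.9,"ax":0,"ay":0,"az":-0.5},{"jaw":255,"x":0.4,"y":-0.3,"z":0.6,"ax":0,"ay":0,"az":-0.9},{"jaw":255,"x":0.7,"y":-0.45,"z":0,"ax":0,"ay":0,"az":-0.9},{"jaw":255,"x":0.7,"y":-0.45,"z":0,"ax":0,"ay":0,"az":-0.9},{"jaw":255,"x":0.5,"y":-0.35,"z":0,"ax":0,"ay":0,"az":-0.9},{"jaw":255,"x":0,"y":0,"z":0,"ax":0,"ay":0,"az":0},{"jaw":255,"x":0,"y":0,"z":0,"ax":0,"ay":0,"az":0}]'; cat > st.py <<'E'
import sys
from h import *
s=sense();r=np.array(s['ee_rot']);t=np.array([float(v) for v in sys.argv[1:3]])
ya=np.degrees(np.arctan2(r[1,1],r[0,1]));da=(float(sys.argv[3])-ya+90)%180-90
z=r[:,2];w=np.degrees([-z[1],z[0]])
print('t',s['time_s'],'tcp',np.round(s['tcp_pos'],4),'w',round(s['gripper_width']*87,1),'F',np.round(s['wrist_force'],1),'| xy',((t-s['tcp_pos'][:2])/.06).round(3),'ax,ay',(w/10).round(3),'az',(da/10).round(3),'j',np.round(s['joints']).astype(int))
E
python3 st.py .603 .1286 2.3; python3 -c "
from h import *
save('wrist','f1')"
```

```text
time_s: 10.52
tcp_pos: [0.5917, 0.1348, 0.1336]
ee_rot: [[0.114, -0.993, 0.011], [-0.993, -0.114, 0.006], [-0.005, -0.012, -1.0]]
wrist_force: [0.7, -0.6, -1.7]
gripper_width: 0.549
t 10.525 tcp [0.5917 0.1348 0.1336] w 47.8 F [ 0.7 -0.6 -1.7] | xy [ 0.189 -0.104] ax,ay [-0.035  0.062] az -0.424 j [ 28  24 -10   0 -55 -22]
```

View pics/f1.png

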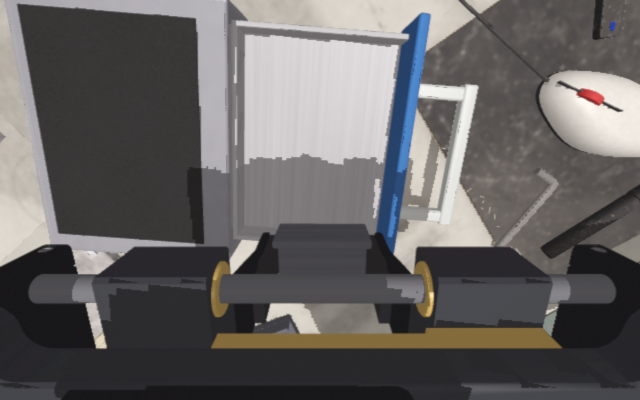

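```bash
python3 -m inch '[{"jaw":255,"x":0.2,"y":-0.1,"z":-0.2,"ax":-0.03,"ay":0.06,"az":-0.4},{"jaw":255,"x":0,"y":0,"z":-0.3,"ax":0,"ay":0,"az":0},{"jaw":255,"x":0,"y":0,"z":-0.3,"ax":0,"ay":0,"az":0},{"jaw":255,"x":0,"y":0,"z":0,"ax":0,"ay":0,"az":0}]';python3 st.py .603 .1286 2.3
```

```text
time_s: 11.08
tcp_pos: [0.6007, 0.1321, 0.0855]
ee_rot: [[0.051, -0.999, 0.0], [-0.999, -0.051, 0.001], [-0.001, -0.0, -1.0]]
wrist_force: [-0.1, 0.5, -0.0]
gripper_width: 0.549
t 11.075 tcp [0.6007 0.1321 0.0855] w 47.7 F [-0.1  0.5 -0. ] | xy [ 0.038 -0.059] ax,ay [-0.004  0.002] az -0.061 j [ 27  28 -11   0 -51 -25]
```

```bash
python3 -m inch '[{"jaw":255,"x":0.04,"y":-0.07,"z":-0.3,"ax":0,"ay":0,"az":-0.06},{"jaw":255,"x":0,"y":0,"z":-0.35,"ax":0,"ay":0,"az":0},{"jaw":255,"x":0,"y":0,"z":-0.25,"ax":0,"ay":0,"az":0},{"jaw":255,"x":0,"y":0,"z":0,"ax":0,"ay":0,"az":0}]';python3 st.py .603 .1286 2.3
```

```text
time_s: 11.58
tcp_pos: [0.6034, 0.1289, 0.0306]
ee_rot: [[0.042, -0.999, 0.003], [-0.999, -0.042, 0.002], [-0.002, -0.003, -1.0]]
wrist_force: [0.1, -0.0, -0.6]
gripper_width: 0.551
t 11.575 tcp [0.6034 0.1289 0.0306] w 47.9 F [ 0.1 -0.  -0.6] | xy [-0.006 -0.005] ax,ay [-0.011  0.019] az -0.011 j [ 27  32 -14   0 -44 -25]
```

```bash
python3 -m inch '[{"jaw":255,"x":0,"y":0,"z":-0.15,"ax":0,"ay":0,"az":0},{"jaw":255,"x":0,"y":0,"z":-0.06,"ax":0,"ay":0,"az":0},{"jaw":255,"x":0,"y":0,"z":-0.03,"ax":0,"ay":0,"az":0}]';python3 st.py .603 .1286 2.3
```

```text
time_s: 11.95
tcp_pos: [0.6045, 0.1293, 0.0166]
ee_rot: [[0.042, -0.999, 0.006], [-0.999, -0.042, 0.003], [-0.003, -0.006, -1.0]]
wrist_force: [-0.2, -0.5, -1.2]
gripper_width: 0.549
t 11.95 tcp [0.6045 0.1293 0.0166] w 47.8 F [-0.2 -0.5 -1.2] | xy [-0.025 -0.012] ax,ay [-0.017  0.035] az -0.013 j [ 27  33 -14   0 -42 -25]
```

```bash
python3 -m inch '[{"jaw":62,"x":0,"y":0,"z":0,"ax":0,"ay":0,"az":0},{"jaw":62,"x":0,"y":0,"z":0,"ax":0,"ay":0,"az":0},{"jaw":62,"x":0,"y":0,"z":0.4,"ax":0,"ay":0,"az":0},{"jaw":62,"x":0,"y":0,"z":0.9,"ax":0,"ay":0,"az":0},{"jaw":62,"x":0,"y":0.5,"z":0.9,"ax":0,"ay":0,"az":0.8},{"jaw":62,"x":-0.4,"y":0.9,"z":0.3,"ax":0,"ay":0,"az":0.9},{"jaw":62,"x":-0.4,"y":0.9,"z":0,"ax":0,"ay":0,"az":0.9},{"jaw":62,"x":-0.4,"y":0.8,"z":0,"ax":0,"ay":0,"az":0.9},{"jaw":62,"x":0,"y":0.3,"z":0,"ax":0,"ay":0,"az":0.4},{"jaw":62,"x":0,"y":0,"z":0,"ax":0,"ay":0,"az":0},{"jaw":62,"x":0,"y":0,"z":0,"ax":0,"ay":0,"az":0}]';python3 st.py .528 .3396 42
python3 - <<'E'
from h import *
im,p=save('wrist','g1');np.save('e.npy',im)
E
```

```text
time_s: 13.32
tcp_pos: [0.5308, 0.3388, 0.1769]
ee_rot: [[0.676, -0.737, 0.012], [-0.737, -0.676, 0.012], [-0.001, -0.017, -1.0]]
wrist_force: [0.0, -0.7, 0.5]
gripper_width: 0.757
t 13.325 tcp [0.5308 0.3388 0.1769] w 65.9 F [ 0.  -0.7  0.5] | xy [-0.046  0.013] ax,ay [-0.071  0.067] az -0.053 j [ 47  24  -3   0 -62  -5]
```

View pics/g1.png

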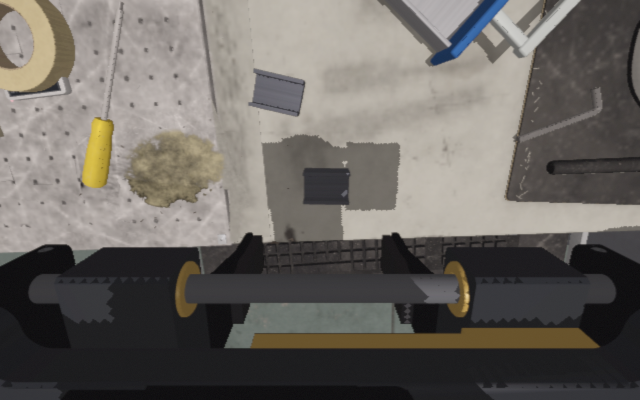

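```bash
python3 - <<'E'
from h import *
im=np.load('e.npy')
cv2.imwrite('pics/g2.png',cv2.resize(im[60:220,230:410,::-1],None,fx=3.7,fy=3.7,interpolation=cv2.INTER_CUBIC))
E
```

```text
(no output)
```

View pics/g2.png

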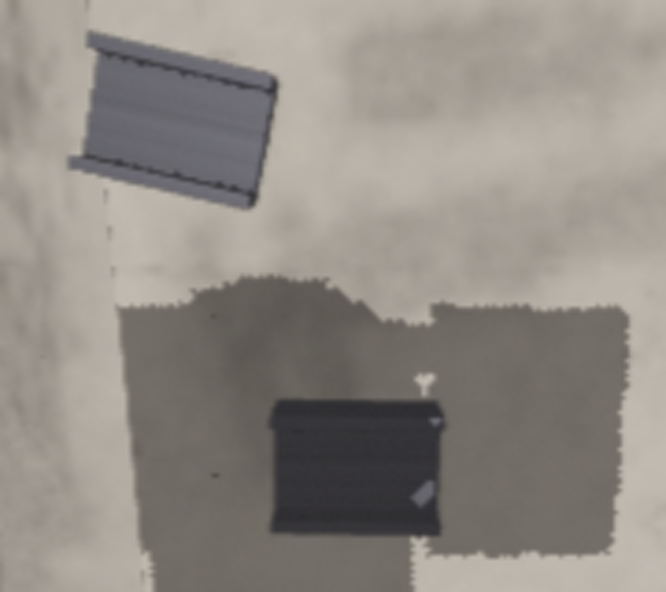

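```bash
python3 - <<'E'
from h import *
quad([(270,414),(444,414),(440,534),(271,532)],.025,3.7,(230,60))
quad([(90,33),(278,78),(250,208),(68,165)],.025,3.7,(230,60))
E
```

```text
m [0.5271 0.3412] len 0.0474 wid 0.034 ang -137.6 turn az -0.01 shift/60mm [-0.063  0.043]
m [0.6244 0.305 ] len 0.0479 wid 0.0325 ang -150.4 turn az -1.29 shift/60mm [ 1.558 -0.56 ]
```

```bash
python3 -m inch '[{"jaw":62,"x":-0.06,"y":0.04,"z":-0.6,"ax":-0.07,"ay":0.07,"az":0},{"jaw":62,"x":0,"y":0,"z":-0.7,"ax":0,"ay":0,"az":0},{"jaw":62,"x":0,"y":0,"z":-0.6,"ax":0,"ay":0,"az":0},{"jaw":62,"x":0,"y":0,"z":-0.3,"ax":0,"ay":0,"az":0},{"jaw":62,"x":0,"y":0,"z":0,"ax":0,"ay":0,"az":0}]';python3 st.py .5271 .3412 42.4
```

```text
time_s: 14.0
tcp_pos: [0.5299, 0.3347, 0.0429]
ee_rot: [[0.667, -0.745, 0.001], [-0.745, -0.667, 0.001], [-0.0, -0.002, -1.0]]
wrist_force: [-0.5, -0.1, 1.4]
gripper_width: 0.756
t 14.0 tcp [0.5299 0.3347 0.0429] w 65.8 F [-0.5 -0.1  1.4] | xy [-0.046  0.108] ax,ay [-0.006  0.006] az 0.058 j [ 47  32 -11   0 -46  -5]
```

```bash
python3 -m inch '[{"jaw":62,"x":-0.05,"y":0.13,"z":-0.1,"ax":0,"ay":0,"az":0.06},{"jaw":62,"x":0,"y":0,"z":-0.3,"ax":0,"ay":0,"az":0},{"jaw":62,"x":0,"y":0,"z":-0.15,"ax":0,"ay":0,"az":0},{"jaw":62,"x":0,"y":0,"z":0,"ax":0,"ay":0,"az":0}]';python3 st.py .5271 .3412 42.4
```

```text
time_s: 14.5
tcp_pos: [0.5283, 0.3432, 0.0103]
ee_rot: [[0.674, -0.739, 0.004], [-0.739, -0.674, 0.004], [-0.0, -0.006, -1.0]]
wrist_force: [0.1, 0.4, 0.3]
gripper_width: 0.756
t 14.5 tcp [0.5283 0.3432 0.0103] w 65.8 F [0.1 0.4 0.3] | xy [-0.02  -0.034] ax,ay [-0.023  0.025] az 0.004 j [ 48  35 -13   0 -43  -5]
```

```bash
python3 -m inch '[{"jaw":62,"x":-0.02,"y":-0.03,"z":-0.12,"ax":0,"ay":0,"az":0},{"jaw":255,"x":0,"y":0,"z":0,"ax":0,"ay":0,"az":0},{"jaw":255,"x":0,"y":0,"z":0,"ax":0,"ay":0,"az":0},{"jaw":255,"x":0,"y":0,"z":0,"ax":0,"ay":0,"az":0},{"jaw":255,"x":0,"y":0,"z":0,"ax":0,"ay":0,"az":0}]';python3 st.py .5271 .3412 42.4
```

```text
time_s: 15.12
tcp_pos: [0.5274, 0.3417, 0.0034]
ee_rot: [[0.674, -0.739, 0.005], [-0.739, -0.674, 0.005], [-0.0, -0.007, -1.0]]
wrist_force: [-0.2, 0.0, -0.8]
gripper_width: 0.546
t 15.125 tcp [0.5274 0.3417 0.0034] w 47.5 F [-0.2  0.  -0.8] | xy [-0.005 -0.008] ax,ay [-0.029  0.031] az 0.003 j [ 48  35 -13   0 -41  -5]
```

```bash
python3 -m inch '[{"jaw":255,"x":0,"y":0,"z":0.6,"ax":0,"ay":0,"az":0},{"jaw":255,"x":0,"y":0,"z":0.9,"ax":-0.03,"ay":0.03,"az":-0.5},{"jaw":255,"x":0.2,"y":-0.5,"z":0.6,"ax":0,"ay":0,"az":-0.9},{"jaw":255,"x":0.3,"y":-0.9,"z":0,"ax":0,"ay":0,"az":-0.9},{"jaw":255,"x":0.3,"y":-0.9,"z":0,"ax":0,"ay":0,"az":-0.9},{"jaw":255,"x":0.3,"y":-0.9,"z":0,"ax":0,"ay":0,"az":-0.7},{"jaw":255,"x":0.2,"y":-0.8,"z":0,"ax":0,"ay":0,"az":-0.1},{"jaw":255,"x":0,"y":0,"z":0,"ax":0,"ay":0,"az":0},{"jaw":255,"x":0,"y":0,"z":0,"ax":0,"ay":0,"az":0}]';python3 st.py .605 .093 2.3;python3 -c "
from h import *
save('wrist','h1')"
```

```text
time_s: 16.25
tcp_pos: [0.6062, 0.0949, 0.134]
ee_rot: [[0.02, -1.0, 0.002], [-1.0, -0.02, 0.003], [-0.003, -0.002, -1.0]]
wrist_force: [0.1, 1.0, 0.5]
gripper_width: 0.546
t 16.25 tcp [0.6062 0.0949 0.134 ] w 47.5 F [0.1 1.  0.5] | xy [-0.021 -0.032] ax,ay [-0.019  0.009] az 0.114 j [ 24  25  -8   0 -57 -23]
```

View pics/h1.png

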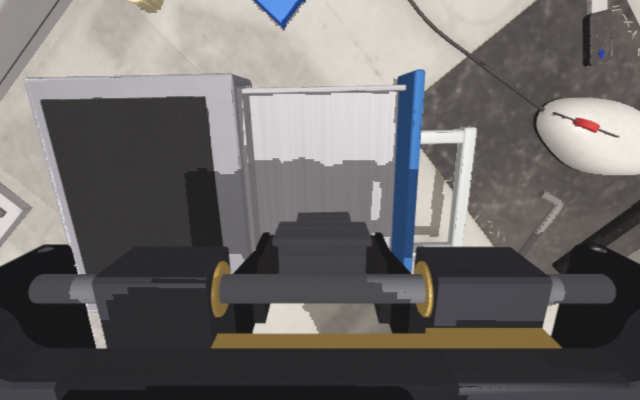

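```bash
python3 -m inch '[{"jaw":255,"x":-0.02,"y":-0.03,"z":-0.4,"ax":-0.02,"ay":0.01,"az":0.12},{"jaw":255,"x":0,"y":0,"z":-0.5,"ax":0,"ay":0,"az":0},{"jaw":255,"x":0,"y":0,"z":-0.3,"ax":0,"ay":0,"az":0},{"jaw":255,"x":0,"y":0,"z":0,"ax":0,"ay":0,"az":0}]';python3 st.py .605 .093 2.3
```

```text
time_s: 16.8
tcp_pos: [0.6045, 0.0993, 0.0611]
ee_rot: [[0.051, -0.999, 0.002], [-0.999, -0.051, 0.001], [-0.001, -0.002, -1.0]]
wrist_force: [0.3, -0.7, -1.5]
gripper_width: 0.547
t 16.8 tcp [0.6045 0.0993 0.0611] w 47.6 F [ 0.3 -0.7 -1.5] | xy [ 0.009 -0.105] ax,ay [-0.004  0.012] az -0.062 j [ 24  30 -13   0 -48 -22]
```

```bash
python3 -m inch '[{"jaw":255,"x":0.01,"y":-0.12,"z":-0.1,"ax":0,"ay":0.01,"az":-0.06},{"jaw":255,"x":0,"y":0,"z":-0.1,"ax":0,"ay":0,"az":0},{"jaw":255,"x":0,"y":0,"z":0,"ax":0,"ay":0,"az":0}]';python3 st.py .605 .093 2.3
```

```text
time_s: 17.18
tcp_pos: [0.6062, 0.0935, 0.0505]
ee_rot: [[0.042, -0.999, 0.004], [-0.999, -0.042, 0.002], [-0.002, -0.004, -1.0]]
wrist_force: [-0.2, -0.4, -2.1]
gripper_width: 0.545
t 17.175 tcp [0.6062 0.0935 0.0505] w 47.4 F [-0.2 -0.4 -2.1] | xy [-0.02  -0.008] ax,ay [-0.01   0.021] az -0.013 j [ 24  30 -13   0 -46 -21]
```

```bash
python3 -m inch '[{"jaw":255,"x":-0.03,"y":-0.01,"z":-0.25,"ax":0,"ay":0.02,"az":-0.01},{"jaw":255,"x":0,"y":0,"z":-0.2,"ax":0,"ay":0,"az":0},{"jaw":255,"x":0,"y":0,"z":-0.12,"ax":0,"ay":0,"az":0},{"jaw":255,"x":0,"y":0,"z":-0.03,"ax":0,"ay":0,"az":0}]';python3 st.py .605 .093 2.3
```

```text
time_s: 17.68
tcp_pos: [0.6064, 0.093, 0.0159]
ee_rot: [[0.042, -0.999, 0.004], [-0.999, -0.042, 0.002], [-0.001, -0.004, -1.0]]
wrist_force: [-4.0, -0.0, 17.0]
gripper_width: 0.548
t 17.675 tcp [0.6064 0.093  0.0159] w 47.6 F [-4. -0. 17.] | xy [-0.024  0.   ] ax,ay [-0.009  0.025] az -0.012 j [ 24  33 -15   0 -42 -21]
```

```bash
python3 -m inch '[{"jaw":62,"x":0,"y":0,"z":0.02,"ax":0,"ay":0,"az":0},{"jaw":62,"x":0,"y":0,"z":0,"ax":0,"ay":0,"az":0},{"jaw":62,"x":0,"y":0,"z":0.4,"ax":0,"ay":0,"az":0},{"jaw":62,"x":0,"y":0,"z":0.9,"ax":0,"ay":0,"az":0},{"jaw":62,"x":0,"y":0.5,"z":0.9,"ax":0,"ay":0,"az":0.6},{"jaw":62,"x":0,"y":0.9,"z":0.3,"ax":0,"ay":0,"az":0.7},{"jaw":62,"x":0.1,"y":0.9,"z":0,"ax":0,"ay":0,"az":0.7},{"jaw":62,"x":0.1,"y":0.9,"z":0,"ax":0,"ay":0,"az":0.6},{"jaw":62,"x":0.1,"y":0.3,"z":0,"ax":0,"ay":0,"az":0.2},{"jaw":62,"x":0,"y":0,"z":0,"ax":0,"ay":0,"az":0},{"jaw":62,"x":0,"y":0,"z":0,"ax":0,"ay":0,"az":0}]';python3 st.py .6244 .305 29.6
python3 - <<'E'
from h import *
im,p=save('wrist','i1');np.save('e.npy',im)
E
```

```text
time_s: 19.05
tcp_pos: [0.622, 0.3075, 0.1672]
ee_rot: [[0.517, -0.856, -0.0], [-0.856, -0.517, -0.001], [0.001, 0.001, -1.0]]
wrist_force: [-0.3, 0.5, 0.1]
gripper_width: 0.757
t 19.05 tcp [0.622  0.3075 0.1672] w 65.9 F [-0.3  0.5  0.1] | xy [ 0.04  -0.041] ax,ay [ 0.007 -0.001] az -0.153 j [ 40  31   7   0 -66  -9]
```

View pics/i1.png

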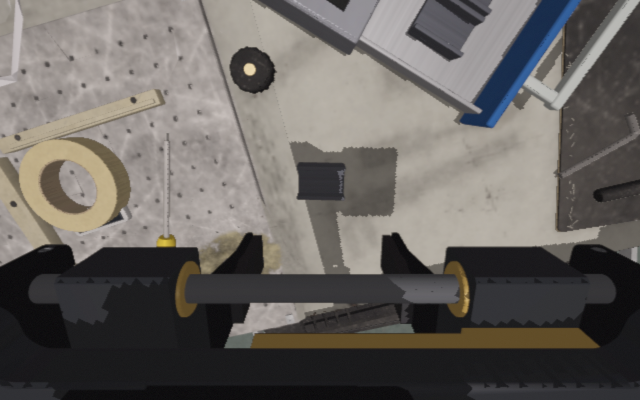

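```bash
python3 - <<'E'
from h import *
im=np.load('e.npy')
cv2.imwrite('pics/i2.png',cv2.resize(im[140:220,270:370,::-1],None,fx=6,fy=6,interpolation=cv2.INTER_CUBIC))
cv2.imwrite('pics/i3.png',cv2.resize(im[0:140,340:600,::-1],None,fx=3,fy=3,interpolation=cv2.INTER_CUBIC))
E
```

```text
(no output)
```

View pics/i2.png

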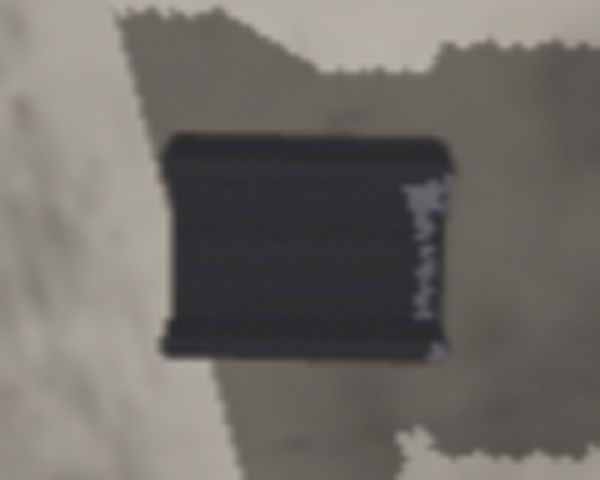

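View pics/i3.png

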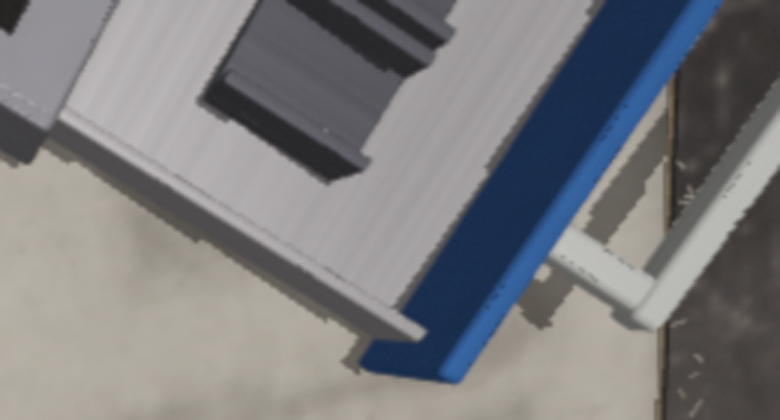

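```bash
python3 - <<'E'
from h import *
quad([(163,155),(454,157),(448,361),(163,356)],.025,6,(270,140))
E
```

```text
m [0.6249 0.3051] len 0.0473 wid 0.0342 ang -149.6 turn az -0.08 shift/60mm [ 0.049 -0.036]
```

```bash
python3 -m inch '[{"jaw":62,"x":0.05,"y":-0.04,"z":-0.5,"ax":0,"ay":0,"az":-0.1},{"jaw":62,"x":0,"y":0,"z":-0.7,"ax":0,"ay":0,"az":0},{"jaw":62,"x":0,"y":0,"z":-0.6,"ax":0,"ay":0,"az":0},{"jaw":62,"x":0,"y":0,"z":-0.3,"ax":0,"ay":0,"az":0},{"jaw":62,"x":0,"y":0,"z":0,"ax":0,"ay":0,"az":0}]';python3 st.py .6249 .3051 30.2
```

```text
time_s: 19.73
tcp_pos: [0.626, 0.2988, 0.0411]
ee_rot: [[0.494, -0.869, 0.003], [-0.869, -0.494, 0.001], [0.001, -0.003, -1.0]]
wrist_force: [-0.1, -0.7, 0.5]
gripper_width: 0.756
t 19.725 tcp [0.626  0.2988 0.0411] w 65.8 F [-0.1 -0.7  0.5] | xy [-0.019  0.105] ax,ay [-0.003  0.019] az 0.057 j [ 39  37  -1   0 -51  -9]
```

```bash
python3 -m inch '[{"jaw":62,"x":-0.03,"y":0.12,"z":-0.1,"ax":0,"ay":0,"az":0.06},{"jaw":62,"x":0,"y":0,"z":-0.3,"ax":0,"ay":0,"az":0},{"jaw":62,"x":0,"y":0,"z":-0.15,"ax":0,"ay":0,"az":0},{"jaw":62,"x":0,"y":0,"z":0,"ax":0,"ay":0,"az":0}]';python3 st.py .6249 .3051 30.2
```

```text
time_s: 20.23
tcp_pos: [0.6261, 0.3078, 0.0098]
ee_rot: [[0.504, -0.863, 0.009], [-0.863, -0.504, 0.004], [0.001, -0.01, -1.0]]
wrist_force: [1.1, -0.1, -0.3]
gripper_width: 0.755
t 20.225 tcp [0.6261 0.3078 0.0098] w 65.7 F [ 1.1 -0.1 -0.3] | xy [-0.019 -0.045] ax,ay [-0.025  0.05 ] az -0.009 j [ 39  40  -2   0 -48  -9]
```

```bash
python3 -m inch '[{"jaw":62,"x":-0.02,"y":-0.05,"z":-0.12,"ax":-0.02,"ay":0.05,"az":0},{"jaw":255,"x":0,"y":0,"z":0,"ax":0,"ay":0,"az":0},{"jaw":255,"x":0,"y":0,"z":0,"ax":0,"ay":0,"az":0},{"jaw":255,"x":0,"y":0,"z":0,"ax":0,"ay":0,"az":0},{"jaw":255,"x":0,"y":0,"z":0,"ax":0,"ay":0,"az":0}]';python3 st.py .6249 .3051 30.2
```

```text
time_s: 20.85
tcp_pos: [0.6253, 0.3048, 0.003]
ee_rot: [[0.504, -0.863, 0.001], [-0.863, -0.504, 0.001], [-0.001, -0.001, -1.0]]
wrist_force: [0.2, -1.3, -0.5]
gripper_width: 0.549
t 20.85 tcp [0.6253 0.3048 0.003 ] w 47.7 F [ 0.2 -1.3 -0.5] | xy [-0.007  0.006] ax,ay [-0.008  0.004] az -0.009 j [ 39  40  -2   0 -48  -9]
```

```bash
python3 -m inch '[{"jaw":255,"x":0,"y":0,"z":0.6,"ax":0,"ay":0,"az":0},{"jaw":255,"x":0,"y":0,"z":0.9,"ax":0,"ay":0,"az":-0.4},{"jaw":255,"x":0,"y":-0.5,"z":0.6,"ax":0,"ay":0,"az":-0.6},{"jaw":255,"x":0,"y":-0.9,"z":0,"ax":0,"ay":0,"az":-0.6},{"jaw":255,"x":-0.1,"y":-0.9,"z":0,"ax":0,"ay":0,"az":-0.6},{"jaw":255,"x":-0.1,"y":-0.9,"z":0,"ax":0,"ay":0,"az":-0.5},{"jaw":255,"x":-0.1,"y":-0.8,"z":0,"ax":0,"ay":0,"az":-0.1},{"jaw":255,"x":0,"y":0,"z":0,"ax":0,"ay":0,"az":0},{"jaw":255,"x":0,"y":0,"z":0,"ax":0,"ay":0,"az":0}]';python3 st.py .607 .0567 2.3
```

```text
time_s: 21.98
tcp_pos: [0.6052, 0.0586, 0.1335]
ee_rot: [[0.026, -1.0, 0.003], [-1.0, -0.026, 0.004], [-0.004, -0.004, -1.0]]
wrist_force: [1.2, 0.1, -1.0]
gripper_width: 0.544
t 21.975 tcp [0.6052 0.0586 0.1335] w 47.4 F [ 1.2  0.1 -1. ] | xy [ 0.03  -0.031] ax,ay [-0.021  0.02 ] az 0.084 j [ 21  25  -9   0 -56 -19]
```

```bash
python3 -m inch '[{"jaw":255,"x":0.03,"y":-0.04,"z":-0.4,"ax":-0.02,"ay":0.02,"az":0.05},{"jaw":255,"x":0,"y":-0.02,"z":-0.5,"ax":0,"ay":0,"az":0},{"jaw":255,"x":0,"y":0,"z":-0.3,"ax":0,"ay":0,"az":0},{"jaw":255,"x":0,"y":0,"z":0,"ax":0,"ay":0,"az":0}]';python3 st.py .607 .0567 2.3
```

```text
time_s: 22.48
tcp_pos: [0.6087, 0.0602, 0.0604]
ee_rot: [[0.041, -0.999, 0.003], [-0.999, -0.041, 0.001], [-0.001, -0.003, -1.0]]
wrist_force: [-0.3, -0.6, -0.4]
gripper_width: 0.545
t 22.475 tcp [0.6087 0.0602 0.0604] w 47.4 F [-0.3 -0.6 -0.4] | xy [-0.029 -0.058] ax,ay [-0.007  0.018] az -0.007 j [ 21  30 -13   0 -47 -18]
```

```bash
python3 -m inch '[{"jaw":255,"x":-0.03,"y":-0.07,"z":-0.15,"ax":0,"ay":0.02,"az":-0.01},{"jaw":255,"x":0,"y":0,"z":-0.1,"ax":0,"ay":0,"az":0},{"jaw":255,"x":0,"y":0,"z":0,"ax":0,"ay":0,"az":0}]';python3 st.py .607 .0567 2.3
```

```text
time_s: 22.85
tcp_pos: [0.6083, 0.0575, 0.0462]
ee_rot: [[0.042, -0.999, 0.003], [-0.999, -0.042, 0.002], [-0.002, -0.003, -1.0]]
wrist_force: [0.0, -0.6, -0.8]
gripper_width: 0.546
t 22.85 tcp [0.6083 0.0575 0.0462] w 47.5 F [ 0.  -0.6 -0.8] | xy [-0.021 -0.013] ax,ay [-0.012  0.016] az -0.009 j [ 21  31 -14   0 -46 -18]
```

```bash
python3 -m inch '[{"jaw":255,"x":-0.02,"y":-0.03,"z":-0.2,"ax":0,"ay":0.02,"az":-0.01},{"jaw":255,"x":0,"y":0,"z":-0.17,"ax":0,"ay":0,"az":0},{"jaw":255,"x":0,"y":0,"z":-0.11,"ax":0,"ay":0,"az":0},{"jaw":255,"x":0,"y":0,"z":-0.02,"ax":0,"ay":0,"az":0}]';python3 st.py .607 .0567 2.3
```

```text
time_s: 23.35
tcp_pos: [0.6075, 0.0556, 0.0156]
ee_rot: [[0.04, -0.999, 0.0], [-0.999, -0.04, 0.002], [-0.002, -0.001, -1.0]]
wrist_force: [-4.0, 1.5, 9.3]
gripper_width: 0.543
t 23.35 tcp [0.6075 0.0556 0.0156] w 47.3 F [-4.   1.5  9.3] | xy [-0.009  0.019] ax,ay [-0.013  0.003] az 0.0 j [ 20  33 -15   0 -42 -18]
```

```bash
python3 -m inch '[{"jaw":62,"x":0,"y":0,"z":0.02,"ax":0,"ay":0,"az":0},{"jaw":62,"x":0,"y":0,"z":0,"ax":0,"ay":0,"az":0},{"jaw":62,"x":0,"y":0,"z":0.4,"ax":0,"ay":0,"az":0},{"jaw":62,"x":0,"y":0,"z":0.9,"ax":0,"ay":0,"az":0},{"jaw":0,"x":0,"y":-0.5,"z":0.9,"ax":0,"ay":0,"az":0.6},{"jaw":0,"x":-0.3,"y":-0.8,"z":0.3,"ax":0,"ay":0,"az":0.7},{"jaw":0,"x":-0.3,"y":-0.8,"z":0,"ax":0,"ay":0,"az":0.7},{"jaw":0,"x":-0.3,"y":-0.7,"z":0,"ax":0,"ay":0,"az":0.6},{"jaw":0,"x":0,"y":0,"z":0,"ax":0,"ay":0,"az":0},{"jaw":0,"x":0,"y":0,"z":0,"ax":0,"ay":0,"az":0}]';python3 st.py .5463 -.1132 30
python3 - <<'E'
from h import *
im,p=save('wrist','k1');np.save('e.npy',im)
save('top','k2',(200,90,440,270),3.3)
E
```

```text
time_s: 24.6
tcp_pos: [0.5525, -0.1167, 0.1726]
ee_rot: [[0.488, -0.873, 0.007], [-0.873, -0.488, -0.001], [0.004, -0.006, -1.0]]
wrist_force: [0.1, 0.3, -0.9]
gripper_width: 1.0
t 24.6 tcp [ 0.5525 -0.1167  0.1726] w 87.0 F [ 0.1  0.3 -0.9] | xy [-0.103  0.059] ax,ay [0.006 0.04 ] az 0.078 j [  5  18 -13   0 -58  25]
```

View pics/k1.png

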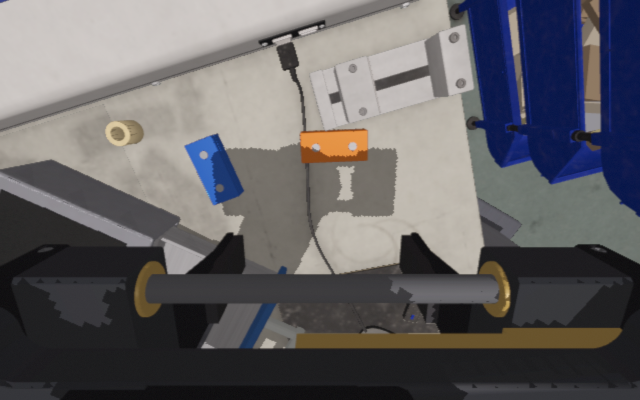

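View pics/k2.png

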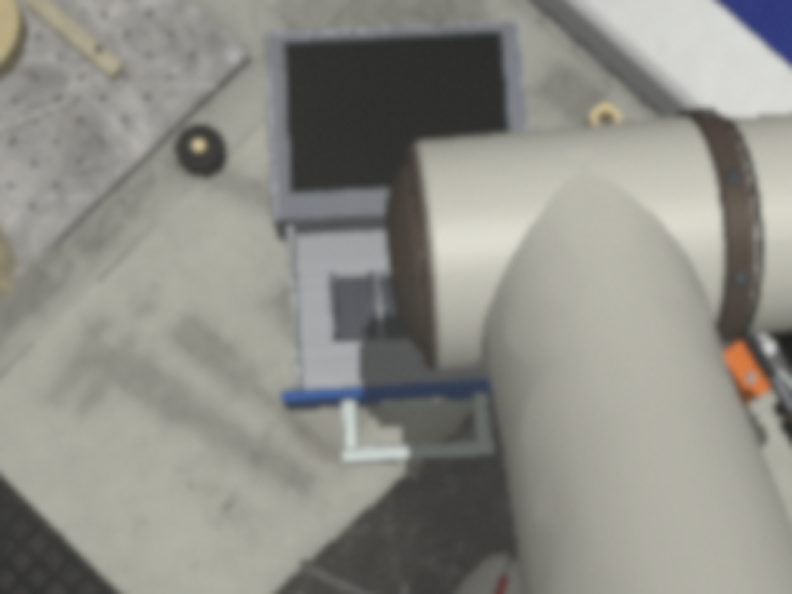

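```bash
python3 - <<'E'
from h import *
im=np.load('e.npy')
cv2.imwrite('pics/k3.png',cv2.resize(im[110:180,280:390,::-1],None,fx=7,fy=7,interpolation=cv2.INTER_CUBIC))
save('scene','k4',(340,120,520,220),4)
E
```

```text
(no output)
```

View pics/k3.png

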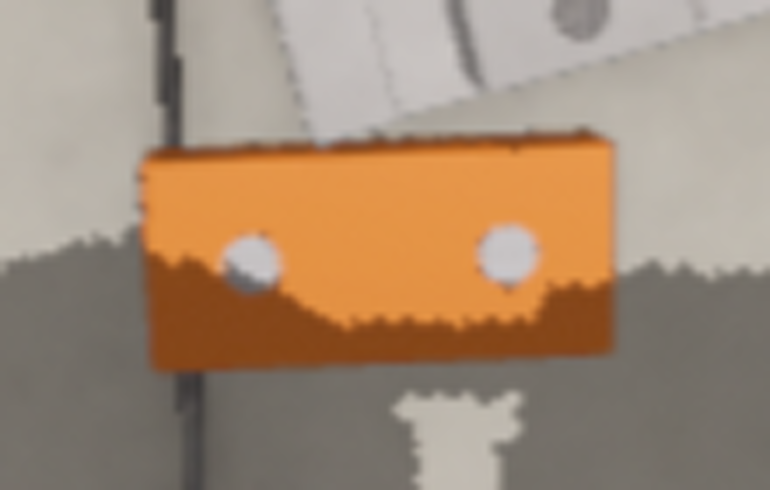

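View pics/k4.png

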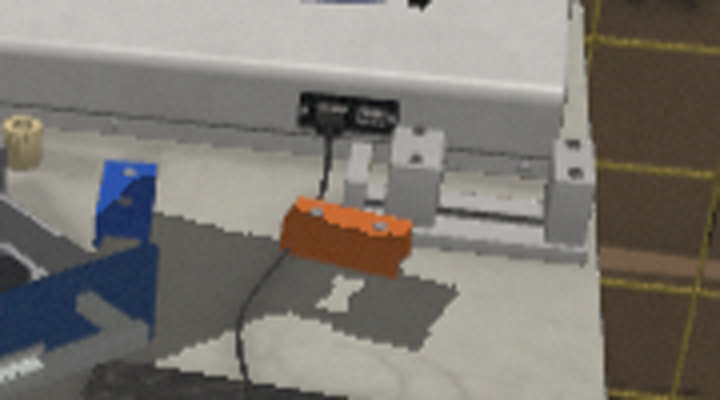

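```bash
python3 - <<'E'
from h import *
quad([(142,157),(614,145),(613,354),(152,371)],.022,7,(280,110))
# fixture near corner heights
for u,v in [(318,143),(400,105)]: print(onz('wrist',u/7+280,v/7+110,.005))
E
```

```text
m [ 0.5622 -0.1546] len 0.0653 wid 0.0295 ang -148.9 turn az 0.18 shift/60mm [ 0.159 -0.644]
[ 0.57686616 -0.16304103  0.005     ]
[ 0.56917419 -0.17354693  0.005     ]
```

```bash
python3 -m inch '[{"jaw":0,"x":0.2,"y":-0.65,"z":-0.3,"ax":0,"ay":0.04,"az":0.2},{"jaw":0,"x":0,"y":-0.15,"z":-0.5,"ax":0,"ay":0,"az":0},{"jaw":0,"x":0,"y":0,"z":-0.3,"ax":0,"ay":0,"az":0},{"jaw":0,"x":0,"y":0,"z":0,"ax":0,"ay":0,"az":0}]';python3 st.py .5622 -.1546 31.1
python3 - <<'E'
from h import *
im,p=save('wrist','l1');np.save('e.npy',im)
E
```

```text
time_s: 25.25
tcp_pos: [0.5679, -0.1612, 0.1042]
ee_rot: [[0.526, -0.85, 0.001], [-0.85, -0.526, -0.001], [0.001, 0.0, -1.0]]
wrist_force: [-0.6, -0.6, 0.1]
gripper_width: 1.002
t 25.25 tcp [ 0.5679 -0.1612  0.1042] w 87.2 F [-0.6 -0.6  0.1] | xy [-0.095  0.111] ax,ay [0.007 0.004] az -0.065 j [  0  25 -14   0 -51  32]
```

View pics/l1.png

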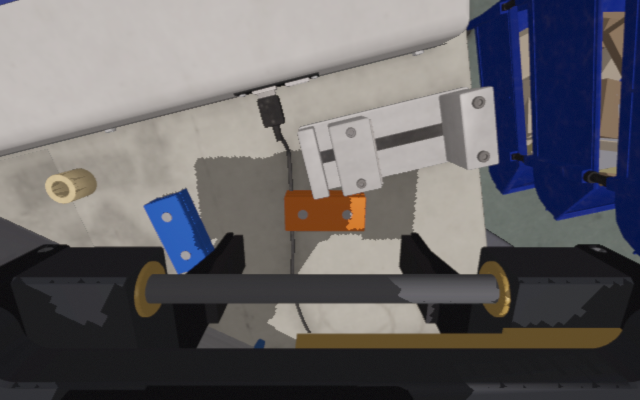

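```bash
python3 - <<'E'
from h import *
im=np.load('e.npy')
cv2.imwrite('pics/l2.png',cv2.resize(im[170:250,270:380,::-1],None,fx=7,fy=7,interpolation=cv2.INTER_CUBIC))
E
```

```text
(no output)
```

View pics/l2.png

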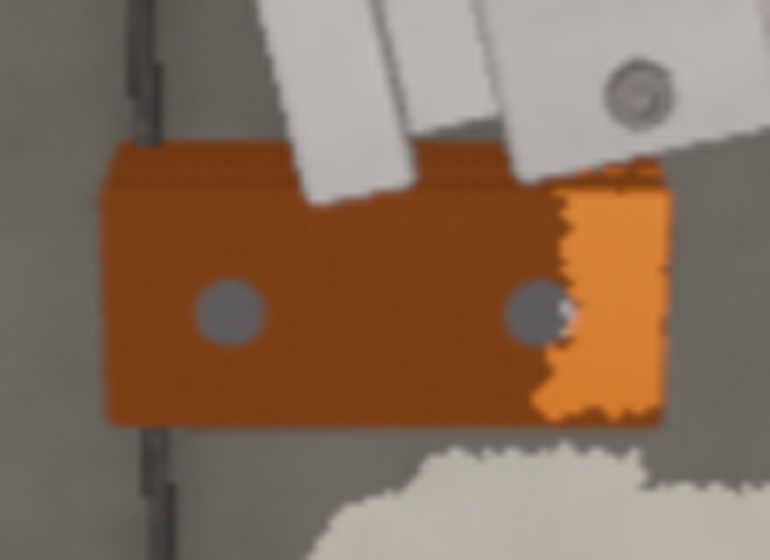

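```bash
python3 - <<'E'
from h import *
quad([(101,188),(672,188),(663,427),(107,427)],.022,7,(270,170))
E
```

```text
m [ 0.5628 -0.1553] len 0.0659 wid 0.0296 ang -148.2 turn az 0.0 shift/60mm [-0.096  0.1  ]
```

```bash
python3 -m inch '[{"jaw":0,"x":-0.11,"y":0.12,"z":-0.1,"ax":0,"ay":0,"az":0},{"jaw":0,"x":0,"y":0,"z":-0.4,"ax":0,"ay":0,"az":0},{"jaw":0,"x":0,"y":0,"z":-0.4,"ax":0,"ay":0,"az":0},{"jaw":0,"x":0,"y":0,"z":-0.2,"ax":0,"ay":0,"az":0},{"jaw":0,"x":0,"y":0,"z":0,"ax":0,"ay":0,"az":0}]';python3 st.py .5628 -.1553 31.8
```

```text
time_s: 25.92
tcp_pos: [0.5638, -0.1505, 0.0417]
ee_rot: [[0.53, -0.848, 0.011], [-0.848, -0.53, -0.002], [0.007, -0.009, -1.0]]
wrist_force: [-0.8, 0.8, -0.7]
gripper_width: 1.001
t 25.925 tcp [ 0.5638 -0.1505  0.0417] w 87.1 F [-0.8  0.8 -0.7] | xy [-0.017 -0.08 ] ax,ay [0.01  0.064] az -0.021 j [  1  29 -19   0 -42  31]
```

```bash
python3 -m inch '[{"jaw":0,"x":-0.02,"y":-0.1,"z":-0.1,"ax":0,"ay":0.06,"az":-0.02},{"jaw":0,"x":0,"y":0,"z":-0.3,"ax":0,"ay":0,"az":0},{"jaw":0,"x":0,"y":0,"z":-0.15,"ax":0,"ay":0,"az":0},{"jaw":0,"x":0,"y":0,"z":0,"ax":0,"ay":0,"az":0}]';python3 st.py .5628 -.1553 31.8
```

```text
time_s: 26.42
tcp_pos: [0.5651, -0.1574, 0.0107]
ee_rot: [[0.527, -0.85, 0.006], [-0.85, -0.527, -0.002], [0.005, -0.004, -1.0]]
wrist_force: [-0.5, -0.8, -0.6]
gripper_width: 1.004
t 26.425 tcp [ 0.5651 -0.1574  0.0107] w 87.3 F [-0.5 -0.8 -0.6] | xy [-0.038  0.036] ax,ay [0.013 0.035] az -0.001 j [  0  31 -19   0 -39  31]
```

```bash
python3 -m inch '[{"jaw":0,"x":-0.05,"y":0.045,"z":-0.11,"ax":0,"ay":0.03,"az":0},{"jaw":255,"x":0,"y":0,"z":0,"ax":0,"ay":0,"az":0},{"jaw":255,"x":0,"y":0,"z":0,"ax":0,"ay":0,"az":0},{"jaw":255,"x":0,"y":0,"z":0,"ax":0,"ay":0,"az":0},{"jaw":255,"x":0,"y":0,"z":0,"ax":0,"ay":0,"az":0}]';python3 st.py .5628 -.1553 31.8
```

```text
time_s: 27.05
tcp_pos: [0.5629, -0.1547, 0.0053]
ee_rot: [[0.527, -0.85, 0.003], [-0.85, -0.527, -0.003], [0.004, -0.001, -1.0]]
wrist_force: [-0.1, -0.4, -0.1]
gripper_width: 0.758
t 27.05 tcp [ 0.5629 -0.1547  0.0053] w 65.9 F [-0.1 -0.4 -0.1] | xy [-0.001 -0.01 ] ax,ay [0.015 0.019] az -0.003 j [  1  32 -20   0 -38  31]
```

```bash
python3 -m inch '[{"jaw":255,"x":0,"y":0,"z":0.6,"ax":0,"ay":0,"az":0},{"jaw":255,"x":0,"y":0,"z":0.9,"ax":0,"ay":0,"az":0},{"jaw":255,"x":0,"y":0,"z":0.9,"ax":0,"ay":0,"az":0},{"jaw":255,"x":0.1,"y":0.5,"z":0.3,"ax":0,"ay":0,"az":-0.6},{"jaw":255,"x":0.1,"y":0.9,"z":0,"ax":0,"ay":0,"az":-0.7},{"jaw":255,"x":0.1,"y":0.9,"z":0,"ax":0,"ay":0,"az":-0.7},{"jaw":255,"x":0.1,"y":0.9,"z":0,"ax":0,"ay":0,"az":-0.6},{"jaw":255,"x":0.1,"y":0.9,"z":0,"ax":0,"ay":0,"az":-0.2},{"jaw":255,"x":0,"y":0.5,"z":0,"ax":0,"ay":0,"az":0},{"jaw":255,"x":0,"y":0,"z":0,"ax":0,"ay":0,"az":0},{"jaw":255,"x":0,"y":0,"z":0,"ax":0,"ay":0,"az":0}]';python3 st.py .607 .0743 2.3
python3 - <<'E'
from h import *
im,p=save('wrist','m1');np.save('e.npy',im)
E
```

```text
time_s: 28.42
tcp_pos: [0.5904, 0.1292, 0.1727]
ee_rot: [[0.047, -0.999, 0.003], [-0.999, -0.047, 0.0], [-0.0, -0.003, -1.0]]
wrist_force: [-0.6, 0.0, -1.6]
gripper_width: 0.755
t 28.425 tcp [0.5904 0.1292 0.1727] w 65.7 F [-0.6  0.  -1.6] | xy [ 0.276 -0.915] ax,ay [-0.002  0.017] az -0.039 j [ 28  22  -7   0 -61 -25]
```

View pics/m1.png

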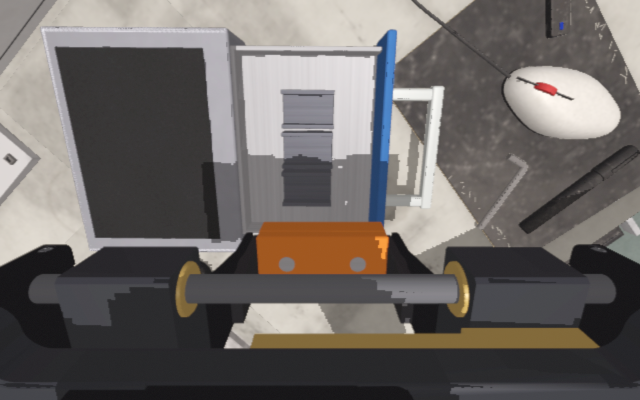

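```bash
python3 - <<'E'
from h import *
im=np.load('e.npy')
cv2.imwrite('pics/m2.png',cv2.resize(im[80:215,265:355,::-1],None,fx=4.4,fy=4.4,interpolation=cv2.INTER_CUBIC))
E
```

```text
(no output)
```

View pics/m2.png

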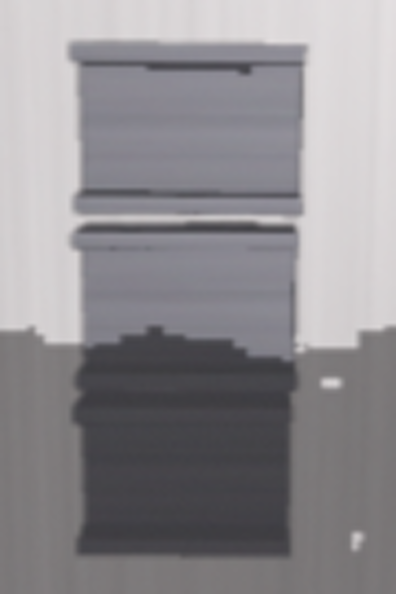

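```bash
python3 - <<'E'
from h import *
f=lambda u,v:onz('wrist',u/4.4+265,v/4.4+80,.038)[:2].round(4)
print('gap edges',f(188,214),f(188,232)); a=f(73,223);b=f(300,223);print('ends',a,b,(a+b)/2)
for P in ([(70,43),(307,45),(303,214),(74,214)],[(72,234),(300,230),(297,388),(76,388)],[(75,405),(293,405),(290,553),(77,553)]): quad(P,.038,4.4,(265,80))
E
```

```text
gap edges [0.607  0.0736] [0.6069 0.0773]
ends [0.6309 0.0766] [0.5836 0.0744] [0.60725 0.0755 ]
m [0.6075 0.0569] len 0.0477 wid 0.0335 ang -177.6 turn az -0.03 shift/60mm [ 0.283 -1.201]
m [0.6067 0.0939] len 0.0477 wid 0.0331 ang -176.8 turn az 0.05 shift/60mm [ 0.271 -0.585]
m [0.606 0.131] len 0.0474 wid 0.0337 ang -177.3 turn az 0.0 shift/60mm [0.259 0.033]
```

```bash
python3 -m inch '[{"jaw":255,"x":0.25,"y":-0.8,"z":-0.2,"ax":0,"ay":0.02,"az":-0.04},{"jaw":255,"x":0.05,"y":-0.2,"z":-0.5,"ax":0,"ay":0,"az":0},{"jaw":255,"x":0,"y":0,"z":-0.5,"ax":0,"ay":0,"az":0},{"jaw":255,"x":0,"y":0,"z":0,"ax":0,"ay":0,"az":0},{"jaw":255,"x":0,"y":0,"z":0,"ax":0,"ay":0,"az":0}]';python3 st.py .607 .0752 2.4
```

```text
time_s: 29.1
tcp_pos: [0.6099, 0.0615, 0.1016]
ee_rot: [[0.033, -0.999, 0.003], [-0.999, -0.033, 0.001], [-0.001, -0.003, -1.0]]
wrist_force: [0.2, 1.1, -0.6]
gripper_width: 0.756
t 29.1 tcp [0.6099 0.0615 0.1016] w 65.7 F [ 0.2  1.1 -0.6] | xy [-0.048  0.228] ax,ay [-0.005  0.02 ] az 0.052 j [ 21  27 -11   0 -52 -19]
```

```bash
python3 -m inch '[{"jaw":255,"x":-0.05,"y":0.22,"z":-0.1,"ax":0,"ay":0.02,"az":0.05},{"jaw":255,"x":0,"y":0,"z":-0.3,"ax":0,"ay":0,"az":0},{"jaw":255,"x":0,"y":0,"z":-0.2,"ax":0,"ay":0,"az":0},{"jaw":255,"x":0,"y":0,"z":0,"ax":0,"ay":0,"az":0}]';python3 st.py .607 .0752 2.4
```

```text
time_s: 29.6
tcp_pos: [0.6088, 0.0782, 0.0686]
ee_rot: [[0.045, -0.999, 0.007], [-0.999, -0.045, 0.004], [-0.003, -0.008, -1.0]]
wrist_force: [0.0, 0.0, -0.4]
gripper_width: 0.752
t 29.6 tcp [0.6088 0.0782 0.0686] w 65.4 F [ 0.   0.  -0.4] | xy [-0.03  -0.051] ax,ay [-0.021  0.043] az -0.016 j [ 22  29 -12   0 -48 -20]
```

```bash
python3 -m inch '[{"jaw":255,"x":-0.03,"y":-0.065,"z":-0.15,"ax":-0.02,"ay":0.04,"az":-0.01},{"jaw":255,"x":0,"y":0,"z":-0.08,"ax":0,"ay":0,"az":0},{"jaw":255,"x":0,"y":0,"z":0,"ax":0,"ay":0,"az":0}]';python3 st.py .607 .0752 2.4
```

```text
time_s: 29.98
tcp_pos: [0.6076, 0.0746, 0.055]
ee_rot: [[0.043, -0.999, 0.002], [-0.999, -0.043, 0.0], [-0.0, -0.002, -1.0]]
wrist_force: [-0.0, -0.6, -0.4]
gripper_width: 0.752
t 29.975 tcp [0.6076 0.0746 0.055 ] w 65.4 F [-0.  -0.6 -0.4] | xy [-0.01   0.009] ax,ay [-0.002  0.012] az -0.009 j [ 22  30 -13   0 -47 -20]
```

```bash
python3 -m inch '[{"jaw":255,"x":-0.01,"y":0.01,"z":-0.15,"ax":0,"ay":0.01,"az":0},{"jaw":255,"x":0,"y":0,"z":-0.12,"ax":0,"ay":0,"az":0},{"jaw":255,"x":0,"y":0,"z":-0.08,"ax":0,"ay":0,"az":0}]';python3 st.py .607 .0752 2.4;python3 -m inch '[{"jaw":255,"x":0,"y":0,"z":-0.08,"ax":0,"ay":0,"az":0},{"jaw":255,"x":0,"y":0,"z":-0.03,"ax":0,"ay":0,"az":0}]';python3 st.py .607 .0752 2.4
```

```text
time_s: 30.35
tcp_pos: [0.6074, 0.0753, 0.0332]
ee_rot: [[0.043, -0.999, 0.001], [-0.999, -0.043, 0.001], [-0.001, -0.001, -1.0]]
wrist_force: [0.2, -0.3, -0.7]
gripper_width: 0.756
t 30.35 tcp [0.6074 0.0753 0.0332] w 65.7 F [ 0.2 -0.3 -0.7] | xy [-0.006 -0.002] ax,ay [-0.005  0.007] az -0.008 j [ 22  32 -14   0 -44 -20]
time_s: 30.6
tcp_pos: [0.6087, 0.0753, 0.0291]
ee_rot: [[0.045, -0.999, 0.004], [-0.999, -0.045, -0.0], [0.0, -0.004, -1.0]]
wrist_force: [-3.2, -0.4, 12.4]
gripper_width: 0.756
t 30.6 tcp [0.6087 0.0753 0.0291] w 65.8 F [-3.2 -0.4 12.4] | xy [-0.029 -0.002] ax,ay [0.001 0.021] az -0.019 j [ 22  32 -14   0 -44 -20]
```

```bash
python3 -m inch '[{"jaw":40,"x":0,"y":0,"z":0.01,"ax":0,"ay":0,"az":0},{"jaw":40,"x":0,"y":0,"z":0,"ax":0,"ay":0,"az":0},{"jaw":40,"x":0,"y":0,"z":0.3,"ax":0,"ay":0,"az":0},{"jaw":40,"x":0,"y":0,"z":0.7,"ax":0,"ay":0,"az":0},{"jaw":40,"x":0,"y":0.3,"z":0.9,"ax":0,"ay":0,"az":0},{"jaw":40,"x":0,"y":0.7,"z":0.5,"ax":0,"ay":0,"az":0},{"jaw":40,"x":0,"y":0,"z":0,"ax":0,"ay":0,"az":0},{"jaw":40,"x":0,"y":0,"z":0,"ax":0,"ay":0,"az":0}]'
python3 - <<'E'
from h import *
im,p=save('wrist','n1');np.save('e.npy',im)
cv2.imwrite('pics/n2.png',cv2.resize(im[60:240,230:430,::-1],None,fx=3.3,fy=3.3,interpolation=cv2.INTER_CUBIC))
save('scene','n3',(200,100,440,260),3.3)
E
```

```text
time_s: 31.6
tcp_pos: [0.6085, 0.1358, 0.1829]
ee_rot: [[0.044, -0.999, 0.007], [-0.999, -0.044, 0.001], [-0.001, -0.007, -1.0]]
wrist_force: [-0.5, 0.1, -0.5]
gripper_width: 0.843
```

View pics/n2.png

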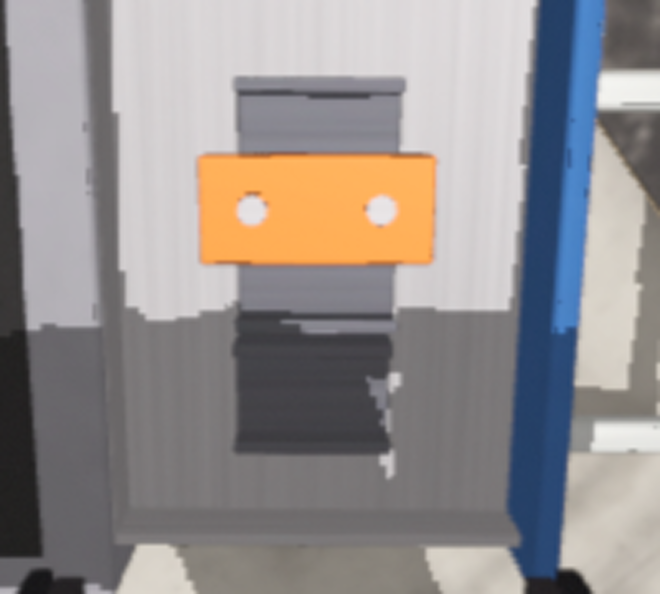

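View pics/n3.png

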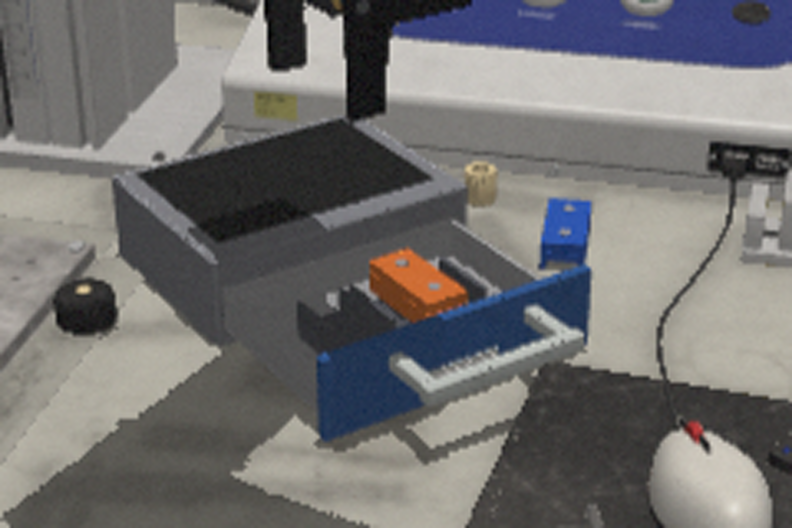

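```bash
python3 -c "
from h import *
quad([(199,155),(436,155),(433,263),(201,263)],.046,3.3,(230,60))"
python3 -m inch '[{"jaw":167,"x":-0.5,"y":-0.2,"z":0,"ax":0,"ay":0.03,"az":0},{"jaw":167,"x":-0.7,"y":-0.3,"z":0,"ax":0,"ay":0,"az":0},{"jaw":167,"x":-0.6,"y":-0.25,"z":-0.3,"ax":0,"ay":0,"az":0},{"jaw":167,"x":-0.1,"y":0,"z":-0.6,"ax":0,"ay":0,"az":0},{"jaw":167,"x":0,"y":0,"z":-0.3,"ax":0,"ay":0,"az":0},{"jaw":167,"x":0,"y":0,"z":0,"ax":0,"ay":0,"az":0}]';python3 st.py .493 .09 2.3
```

```text
m [0.6089 0.0749] len 0.0651 wid 0.0292 ang -177.5 turn az -0.0 shift/60mm [ 0.004 -1.007]
time_s: 32.45
tcp_pos: [0.4873, 0.0824, 0.1028]
ee_rot: [[0.037, -0.999, -0.01], [-0.999, -0.037, -0.005], [0.005, 0.011, -1.0]]
wrist_force: [-0.6, -0.1, 0.4]
gripper_width: 0.358
t 32.45 tcp [0.4873 0.0824 0.1028] w 31.1 F [-0.6 -0.1  0.4] | xy [0.095 0.127] ax,ay [ 0.031 -0.06 ] az 0.02 j [ 28  17 -27   0 -47 -26]
```

```bash
python3 -m inch '[{"jaw":167,"x":0.11,"y":0.14,"z":0,"ax":0.03,"ay":-0.06,"az":0.02},{"jaw":167,"x":0,"y":0,"z":-0.1,"ax":0,"ay":0,"az":0},{"jaw":167,"x":0,"y":0,"z":0,"ax":0,"ay":0,"az":0}]';python3 st.py .493 .09 2.3; python3 -c "
from h import *
save('wrist','o1')"
```

```text
time_s: 32.83
tcp_pos: [0.4957, 0.0913, 0.0975]
ee_rot: [[0.04, -0.999, 0.003], [-0.999, -0.04, 0.001], [-0.0, -0.003, -1.0]]
wrist_force: [0.1, 0.5, -0.0]
gripper_width: 0.346
t 32.825 tcp [0.4957 0.0913 0.0975] w 30.1 F [ 0.1  0.5 -0. ] | xy [-0.045 -0.021] ax,ay [-0.003  0.015] az 0.003 j [ 29  18 -26   0 -46 -27]
```

View pics/o1.png

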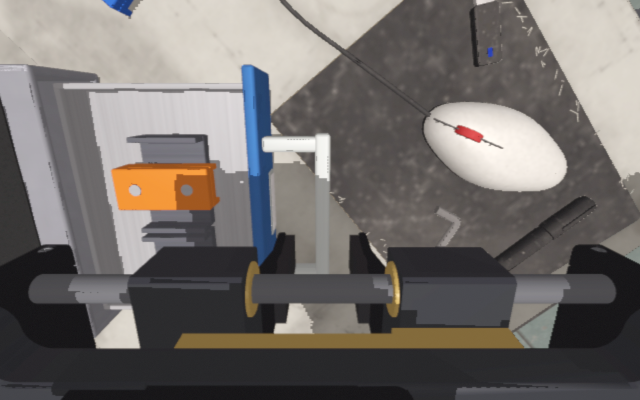

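```bash
python3 -m inch '[{"jaw":167,"x":-0.04,"y":-0.02,"z":-0.4,"ax":0,"ay":0.01,"az":0},{"jaw":167,"x":0,"y":0,"z":-0.5,"ax":0,"ay":0,"az":0},{"jaw":167,"x":0,"y":0,"z":-0.25,"ax":0,"ay":0,"az":0},{"jaw":167,"x":0,"y":0,"z":0,"ax":0,"ay":0,"az":0}]';python3 st.py .493 .09 2.3
```

```text
time_s: 33.38
tcp_pos: [0.4955, 0.0912, 0.0292]
ee_rot: [[0.041, -0.999, 0.007], [-0.999, -0.041, 0.003], [-0.003, -0.007, -1.0]]
wrist_force: [0.0, 0.2, 0.4]
gripper_width: 0.342
t 33.375 tcp [0.4955 0.0912 0.0292] w 29.8 F [0.  0.2 0.4] | xy [-0.042 -0.02 ] ax,ay [-0.018  0.04 ] az -0.004 j [ 29  24 -30   0 -35 -27]
```

Grip the bar and push gently.

```bash
python3 -m inch '[{"jaw":255,"x":-0.04,"y":0,"z":-0.04,"ax":0,"ay":0,"az":0},{"jaw":255,"x":0,"y":0,"z":0,"ax":0,"ay":0,"az":0},{"jaw":255,"x":0,"y":0,"z":0,"ax":0,"ay":0,"az":0},{"jaw":255,"x":0.05,"y":0.002,"z":0,"ax":0,"ay":0,"az":0},{"jaw":255,"x":0.1,"y":0.004,"z":0,"ax":0,"ay":0,"az":0},{"jaw":255,"x":0.13,"y":0.005,"z":0,"ax":0,"ay":0,"az":0},{"jaw":255,"x":0.15,"y":0.006,"z":0,"ax":0,"ay":0,"az":0},{"jaw":255,"x":0.15,"y":0.006,"z":0,"ax":0,"ay":0,"az":0},{"jaw":255,"x":0.15,"y":0.006,"z":0,"ax":0,"ay":0,"az":0},{"jaw":255,"x":0.15,"y":0.006,"z":0,"ax":0,"ay":0,"az":0}]';python3 st.py .618 .09 2.3
```

```text
time_s: 34.62
tcp_pos: [0.5466, 0.0941, 0.0288]
ee_rot: [[0.04, -0.999, 0.004], [-0.999, -0.04, 0.004], [-0.004, -0.004, -1.0]]
wrist_force: [-4.6, 2.2, 1.9]
gripper_width: 0.112
t 34.625 tcp [0.5466 0.0941 0.0288] w 9.8 F [-4.6  2.2  1.9] | xy [ 1.191 -0.068] ax,ay [-0.023  0.022] az -0.001 j [ 26  28 -23   0 -39 -24]
```

```bash
python3 -m inch '[{"jaw":255,"x":0.15,"y":0.006,"z":0,"ax":0,"ay":0,"az":0},{"jaw":255,"x":0.15,"y":0.006,"z":0,"ax":0,"ay":0,"az":0},{"jaw":255,"x":0.15,"y":0.006,"z":0,"ax":0,"ay":0,"az":0},{"jaw":255,"x":0.15,"y":0.006,"z":0,"ax":0,"ay":0,"az":0},{"jaw":255,"x":0.15,"y":0.006,"z":0,"ax":0,"ay":0,"az":0}]';python3 st.py .618 .095 2.3
```

```text
time_s: 35.25
tcp_pos: [0.5948, 0.096, 0.0288]
ee_rot: [[0.04, -0.999, 0.004], [-0.999, -0.04, 0.004], [-0.004, -0.004, -1.0]]
wrist_force: [-3.8, 2.1, 1.8]
gripper_width: 0.112
t 35.25 tcp [0.5948 0.096  0.0288] w 9.7 F [-3.8  2.1  1.8] | xy [ 0.386 -0.016] ax,ay [-0.022  0.021] az -0.001 j [ 24  31 -16   0 -43 -22]
```

```bash
python3 -m inch '[{"jaw":255,"x":0.12,"y":0.005,"z":0,"ax":0,"ay":0,"az":0},{"jaw":255,"x":0.1,"y":0.004,"z":0,"ax":0,"ay":0,"az":0},{"jaw":255,"x":0.08,"y":0.003,"z":0,"ax":0,"ay":0,"az":0},{"jaw":255,"x":0.06,"y":0.002,"z":0,"ax":0,"ay":0,"az":0}]';python3 st.py .618 .095 2.3;python3 -m inch '[{"jaw":255,"x":0.06,"y":0.002,"z":0,"ax":0,"ay":0,"az":0},{"jaw":255,"x":0.06,"y":0.002,"z":0,"ax":0,"ay":0,"az":0}]';python3 st.py .618 .095 2.3
```

```text
time_s: 35.75
tcp_pos: [0.6185, 0.0969, 0.0288]
ee_rot: [[0.04, -0.999, 0.004], [-0.999, -0.04, 0.004], [-0.004, -0.004, -1.0]]
wrist_force: [-2.3, 2.2, 2.4]
gripper_width: 0.115
t 35.75 tcp [0.6185 0.0969 0.0288] w 10.0 F [-2.3  2.2  2.4] | xy [-0.009 -0.032] ax,ay [-0.023  0.025] az -0.0 j [ 24  33 -12   0 -44 -21]
time_s: 36.0
tcp_pos: [0.6183, 0.0968, 0.0287]
ee_rot: [[0.039, -0.999, -0.012], [-0.999, -0.039, 0.001], [-0.002, 0.012, -1.0]]
wrist_force: [-12.6, 5.2, 8.2]
gripper_width: 0.11
t 36.0 tcp [0.6183 0.0968 0.0287] w 9.6 F [-12.6   5.2   8.2] | xy [-0.005 -0.03 ] ax,ay [-0.008 -0.071] az 0.008 j [ 24  33 -11   0 -46 -21]
```

```bash
python3 -m inch '[{"jaw":167,"x":0,"y":0,"z":0,"ax":0,"ay":0,"az":0},{"jaw":167,"x":0,"y":0,"z":0,"ax":0,"ay":0,"az":0},{"jaw":167,"x":0,"y":0,"z":0,"ax":0,"ay":0,"az":0},{"jaw":167,"x":0,"y":0,"z":0.4,"ax":0,"ay":0,"az":0},{"jaw":167,"x":0,"y":0,"z":0.8,"ax":0,"ay":0,"az":0},{"jaw":167,"x":-0.3,"y":0.3,"z":0.9,"ax":0,"ay":0,"az":0},{"jaw":167,"x":-0.5,"y":0.5,"z":0.7,"ax":0,"ay":0,"az":0},{"jaw":167,"x":-0.5,"y":0.5,"z":0,"ax":0,"ay":0,"az":0},{"jaw":167,"x":0,"y":0,"z":0,"ax":0,"ay":0,"az":0},{"jaw":167,"x":0,"y":0,"z":0,"ax":0,"ay":0,"az":0}]'
python3 - <<'E'
from h import *
im,p=save('wrist','q1');np.save('e.npy',im)
save('scene','q2',(200,80,480,280),2.8)
E
```

```text
time_s: 37.25
tcp_pos: [0.544, 0.1748, 0.2022]
ee_rot: [[0.037, -0.999, -0.001], [-0.999, -0.037, 0.003], [-0.004, 0.001, -1.0]]
wrist_force: [-0.0, -0.6, -0.1]
gripper_width: 0.342
```

View pics/q1.png

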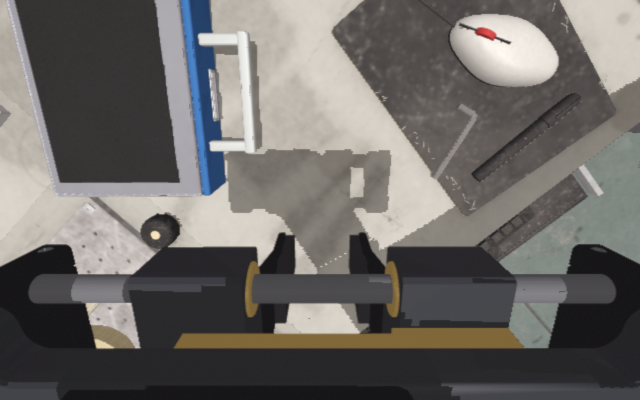

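View pics/q2.png

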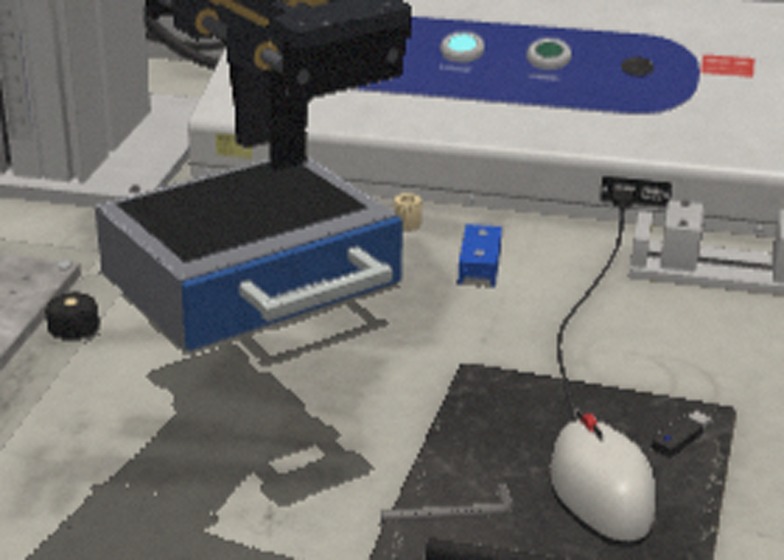

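```bash
python3 - <<'E'
from h import *
a=onz('wrist',243.5,33,.05)[:2];b=onz('wrist',250,152,.05)[:2];print(a,b,(a+b)/2,np.linalg.norm(a-b), np.linalg.norm((a+b)/2-[.493,.0869]))
im=np.load('e.npy');cv2.imwrite('pics/q3.png',cv2.resize(im[0:210,130:280,::-1],None,fx=2.8,fy=2.8,interpolation=cv2.INTER_CUBIC))
E
```

```text
[0.61882373 0.03903521] [0.61623206 0.14503289] [0.61752789 0.09203405] 0.10602935855651378 0.12463368265471655
```

View pics/q3.png

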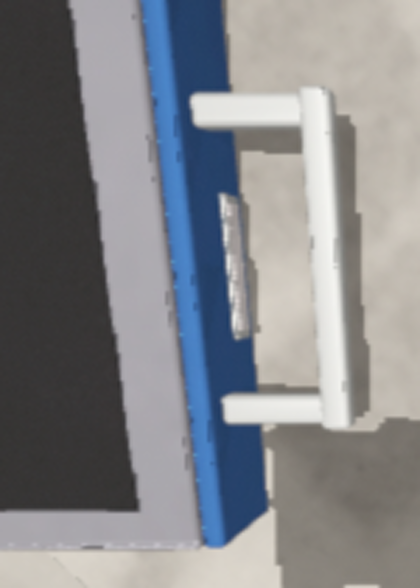

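The blue front sits flush against the cabinet face, and the handle is about 125–126 mm from where it was fully open. I'm handing the job in.

```bash
python3 -c "
from station import *
print(sense()['time_s'],sense()['joint_velocities']);finish_job()"
```

```text
37.35 [-0.31276932  0.48301185 -0.18239918 -0.08524831 -0.0709394  -0.07363438]
the job is handed in; nothing more can be done
```

The three dark channels and the one orange cap are in the drawer. The drawer is shut, and I handed the job in at about 37 s of the 208 s allowed.

- **Drawer open:** I pulled it by the handle until it met its stop. The inner floor measured about 124–125 × 166 mm, which matches the given size.
- **Dark channels:** I gripped each one across its ends and laid it on the floor lengthwise along the slide, open side up. The gaps between neighbours measured about 3.5 mm, within the 6 mm limit.
- **Cap:** It had been knocked about 45 mm aside before I reached it, so I found it again next to the metal fixture. I set it over two neighbouring channels. The tool height at contact matched the nested height, and the picture showed it flat and aligned within about 1° before I closed the drawer.
- **Drawer shut:** I pushed the handle until it stopped. The picture shows the blue front flush with the cabinet. The handle travelled 124.6 mm by camera and about 126 mm by arm position. That 1.4 mm difference is within camera accuracy and under the 4 mm limit.
- **Bystanders:** The knob, bush, hex key, USB stick and blue look-alike appear where they were in the last pictures. I compared them by eye and did not measure them.

I could not see inside the drawer once it was shut, so the nesting was last checked with it open. No check failed.

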